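# Close the iris of a bench optical reader, open its hatch and take out the sample vial

## Robot

A 6-joint arm with a two-finger parallel gripper is mounted at the origin on a cart in front of the work surface, level with it; the furniture and walls round the work are solid. World frame = base frame: x ahead of the robot, y to its left, z up, the work surface at z = 0. Lengths are in m, angles in degrees, forces in N, time in s.
With the tool pointing down it reaches from about 0.4 to 0.825 m from the base axis. Payload 7 kg.
Tool frame: the origin (TCP) lies at the very end of the fingers, on their centre line; the grasp point (between the pads) lies 19 mm behind it (ctrl.tcp_to_grasp is the distance from the TCP to the grasp point, in m); z points along the fingers, y is the direction in which the jaws open and shut (so a half turn about z gives the same grasp; the last joint's range is limited). The gripper opens to 88 mm and grips with 3 to 60 N. Pads are 19 mm wide; open, the fingers measure 130 mm over their backs; the gripper's body (78 mm by 193 mm) begins 47 mm behind the grasp point.
Start: joints at [84.746, 20.546, 0.682, 0, -70.136, -16.507], TCP at [0.25, 0.627, 0.227] pointing down, gripper open.
Joint ranges: [-176.03, 176.03], [-82.01, 121.73], [-58.28, 71.71], [-173.87, 95.51], [-174.79, -0.11], [-173.66, 173.66]. Speed limits (degrees/s): [136.94, 136.94, 172.46, 180, 180, 180].

## Interface

Orientations are given as [roll, pitch, yaw] about the fixed x, y, z axes, in that order (R = Rz(yaw) Ry(pitch) Rx(roll)).
In Python, from plant import ctrl gives the robot as it stands.
- The arm moves only by the tool jog_arm, never from a script. Its argument "commands" is a list of rows, each an object of numbers: "x", "y", "z": the shift along the tool's x, y, z in cm; "roll": the turn about the tool's z in rad. In form: [{"x": .., "y": .., "z": .., "roll": ..}, ...]. A call has 1 to 12 rows; each row shifts and turns the commanded pose from where the row before left it, along the tool's axes as they then stand; what a row does not reach is not made up. A row lasts 1/10 s, in which the tool goes at most 50 mm and 8.59 degrees, less where a joint would pass 70% of its speed; a pose out of reach is approached as far as the arm can. A call is refused whole if a number of a shift passes 5 or a number of a turn 0.15, either way. A call with a gripper value outside its range is refused whole. "gripper" is the finger opening in cm, from 0 to 8.76, set as the call begins (left out, the last holds). The fingers move at their own pace and stop on an object; the grip force is fixed at half the most. Time passes only in rows, so rows that do not move let the fingers close. It gives the time, the measured TCP pose, the force and the opening at its end, in the units of the state.
- ctrl.get_obs(): the state, without advancing time (a new reading comes with each control period).
- ctrl.snapshot(name): name is "scene" or "top"; returns a dict with "image" (400x640x3 uint8, red, green, blue), "mtx" (3x3 intrinsics, pixels), "position" and "orientation" of the camera in the world. Camera axes: x right, y up, looking along -z (the intrinsics and any distortion apply to the point x, -y, -z); pixel columns grow to the right and rows downward; lengths in m; the calibration is good to about 2 mm. A picture is of the moment at which its call begins. There is no depth.
- ctrl.close_job(): hands the job in, once; it reports no verdict.
Trained networks look in the newest picture that a camera, given by its name, has taken for a name from the list of things; names that differ only in an ending like _2 or _b are one class to them, and where a whole thing is asked for, a point or a joint stands for the part that bears it (a point fixed in the world has none). Each returns a list of dicts, best first, with "confidence" (0 to 1); they miss things now and then, are a little off and sometimes report something else, mostly with a low value. They report only what shows in the picture. A call takes as long as a camera call.
- ctrl.search_frame(camera, query): "position" ([column, row] as shares, 0 to 1, of the picture: columns of its width, rows of its height, amid what is visible of it).
- ctrl.regions_of(camera, query): "mask" (400x640 bool, what is visible of it) and "position" ([column, row] as shares, 0 to 1, of the picture: columns of its width, rows of its height, amid what is visible of it).
The state is a dict: "clock": time; "joint_pos": joint angles; "qvel": joint speeds; "tau": joint torques, N m; "tool_pos": TCP position; "orientation": TCP orientation; "force": force on the tool from outside, world axes, zero at the start; "moment": the same for the moment, N m; "opening": finger opening in m.
Only numpy, scipy, OpenCV 4.12 (cv2) and the standard library are available. Lean on these libraries where they do the work, as an engineer would, in place of code of your own. Each camera call takes 0.05 s, during which the arm holds its last target.

## Task

Unload the bench reader. First, with the hatch still shut, close the iris: turn the slim middle ring on the leaning barrel until its pointer lug lines up with the index mark on the larger ring below, without touching the fixed rings just above and below it. Then raise the hatch by its handle and lay it right back so that it stays open, lift out the vial beneath and, keeping it upright, set it down standing in the steel tray without dropping it, leaving the other bottles and vials where they are.

Things in the scene. Friction and masses are not known exactly. Their poses are not given: they have to be found in the camera images.
- reader: Fixed white and grey bench reader, 130 (x) x 275 (y) x 70 mm high to its flat deck. Origin: underside, centre (2.5 mm off in y); -x is its front (to the robot), z up. On its left (+y) half stands the leaning barrel; on its right half the hatch covers a pit: x -50..+50, y -122..+2 mm, floor at z = 12 mm, open to the deck.
- barrel: Fixed optical barrel on the deck. Origin: where its axis meets the deck, (35, 80, 70) mm in the reader's frame. z = barrel axis, leaning 30 degrees from vertical towards the reader's front; y = the reader's y. Distances along z: neck (diameter 48) to 40 mm, lower fixed ring 40-56, iris ring 58-72, upper fixed ring 74-86, eyepiece (diameter 40) 86-94 mm, the top end.
- iris_center (a point): Point on the barrel axis at mid height of the iris ring (65 mm along the barrel's z); its axes are the barrel's axes.
- iris_ring (a joint): Angle q (rad) of the iris ring: slim knurled aluminium ring, diameter 54, 14 mm high, with one pointer lug. 0 = lug at the index mark (iris closed); positive = counterclockwise seen from the eyepiece end. The lug points along (-cos q, -sin q) in the barrel's x, y. Starts at 0.7 to 1.4, stops at -0.5 and 1.8; friction 0.08 N m, stays where left. Grasp across its diameter, jaws 90 degrees from the lug.
- pointer_tip (a point): Outer end of the iris ring's pointer lug, 37 mm from the barrel axis at the ring's mid height. The lug sticks out 10 mm from the ring and is 6 mm wide, 8 mm high.
- index_mark (a point): Top outer edge of the index mark: a 3.5 mm wide white line down the front of the lower fixed ring and over its rim, on the barrel's -x side, 34 mm from the axis.
- lower_ring: Fixed dark steel ring right below the iris ring (2 mm gap): diameter 66 mm, 16 mm high, so it stands out 6 mm beyond the iris ring. Same origin and axes as the barrel. Not to be touched.
- upper_ring: Fixed dark steel ring right above the iris ring (2 mm gap): diameter 46 mm, 12 mm high, with the eyepiece (diameter 40, 8 mm) on it. Same origin and axes as the barrel. Not to be touched.
- hatch (a joint): Opening angle of the hatch (rad), a grey flap 114 x 132 x 5 mm lying on the deck, 0.12 kg, hinged on its far edge: 0 = shut, opens upward and away from the robot, pi/2 = upright, 2.0 = stop, leaning back. Friction (0.12 N m) holds it where it is left.
- hatch_handle (a point): Middle of the hatch's handle: a round steel bar, diameter 10 mm, along the reader's y, held by two side arms (46 mm clear between them) 30 mm in front of the reader's housing; open space above and below it. Shut, it is 81 mm above the table. Turns with the hatch.
- hatch_hinge (a point): Fixed point on the hatch's hinge line (62.5, -60, 71 mm in the reader's frame); the line runs along the reader's y. Shut, the handle bar is 158 mm in front of it and 10 mm above it.
- sample_vial: The vial to take out: capped glass vial, diameter 25 mm, 48 mm high (body up to 40 mm, cap above), about 0.02 kg, standing on the pit's floor under the hatch. Origin: centre of its underside, z up.
- tray: Fixed shallow steel tray to the right of the reader, 140 (x) x 120 (y) x 14 mm high, walls 4 mm. Origin: centre of its underside; its inner floor is about 4 mm higher.
- tray_bottle: Small screw-cap bottle, diameter 30 mm, 55 mm high, standing in the far right part of the tray. Origin: centre of its underside. Stays there.
- side_bottle: Screw-cap bottle, diameter 43 mm, 86 mm high, on the table to the left of the reader. Origin: centre of its underside. Stays there.
- vial_2: Capped vial like the sample vial, on the table behind the reader. Origin: centre of its underside. Stays there.
- vial_3: Capped vial like the sample vial, on the table behind the reader. Origin: centre of its underside. Stays there.

How it is judged:
By the outcome, as a careful person would: the job done as asked, in the order asked, and still so for the second after the job is handed in, with the robot touching nothing.
It also fails if it takes over 67 s, if anything falls off the work surface, if the arm or the gripper's body presses on something with over 40 N, if the wrist force passes 120 N, or if a joint passes its speed limit or range.

## Working session

There is one attempt and no reset: what is moved stays moved. The work goes in short steps, Python scripts to look and compute and a tool call to move; the robot and the scene stay as the last step left them, time stands still between calls to the robot, and variables do not carry over. Pictures are saved under pics/ and viewed, and the job is handed in when it is done.

Besides the shell and the picture viewer there is one more tool, called as a command line: name --argument value ..., lists and objects as JSON in quotes. jog_arm: Moves the arm, as the interface text tells. Its arguments: {"type":"object","properties":{"commands":{"type":"array"},"gripper":{"type":"number"}},"required":["commands"]}

```bash
ls; mkdir -p pics; cat > h.py <<'E'
import numpy as np, cv2
from plant import ctrl
from scipy.spatial.transform import Rotation as R
def snap(n,f):
    s=ctrl.snapshot(n); cv2.imwrite('pics/'+f,s['image'][:,:,::-1]); return s
E
python3 - <<'E'
from h import *
print(ctrl.get_obs())
for n in('scene','top'):
    s=snap(n,n+'0.png'); print({k:v for k,v in s.items() if k!='image'})
    np.save(n+'_cal.npy',{k:v for k,v in s.items() if k!='image'},allow_pickle=True)
    for q in ['reader','barrel','iris_ring','pointer_tip','index_mark','hatch_handle','hatch_hinge','sample_vial','tray','tray_bottle','side_bottle','vial_2']:
        r=ctrl.search_frame(n,q); print(n,q,[(round(d['position'][0]*640,1),round(d['position'][1]*400,1),round(d['confidence'],2)) for d in r[:3]])
E
```

```text
pics
{'clock': 0.0, 'joint_pos': array([ 8.47464826e+01,  2.05883722e+01,  6.34440608e-01, -2.03700665e-02,
       -7.01358645e+01, -1.65071288e+01]), 'qvel': array([-0.02162826, -0.01619486, -0.03872905,  0.04134173,  0.01962371,
        0.00285563]), 'tau': array([-8.58264157e-04, -5.82719421e+01,  2.93044227e+01,  6.99798077e+00,
        6.82516897e-03, -1.62788510e-04]), 'tool_pos': array([0.25008267, 0.62643998, 0.22566154]), 'orientation': array([ 1.79908463e+02, -7.15644709e-03, -2.17675771e+01]), 'force': array([-0.15772123, -0.43548824,  0.1029009 ]), 'moment': array([ 0.01347057,  0.02460685, -0.03835926]), 'opening': 0.0874711567935965}
{'mtx': array([[372.7687096 ,   0.        , 322.79988315],
       [  0.        , 372.7687096 , 197.37350544],
       [  0.        ,   0.        ,   1.        ]]), 'position': array([-0.13059054, -0.28357129,  0.64323738]), 'orientation': array([ 54.90559213,  -0.37351516, -63.36809302])}
scene reader [(307.9, 214.4, 0.83)]
scene barrel [(283.3, 177.9, 0.63)]
scene iris_ring [(287.3, 188.5, 0.47)]
scene pointer_tip [(363.9, 183.8, 0.41)]
sce
[... 473 characters left out ...]
    ,   1.        ]]), 'position': array([0.4872766 , 0.07702191, 1.10002433]), 'orientation': array([  5.62854922,  -0.11725167, -89.6729144 ])}
top reader [(312.9, 215.5, 0.59)]
top barrel [(280.2, 210.5, 0.82)]
top iris_ring [(284.9, 208.6, 0.57)]
top pointer_tip [(283.4, 208.5, 0.51)]
top index_mark [(280.5, 199.6, 0.66), (312.7, 214.7, 0.34)]
top hatch_handle [(336.9, 214.7, 0.89)]
top hatch_hinge [(311.8, 217.4, 0.59), (336.7, 130.3, 0.47)]
top sample_vial []
top tray [(419.5, 232.5, 0.73), (339.6, 153.6, 0.7), (436.4, 218.8, 0.43)]
top tray_bottle [(437.7, 218.0, 0.42)]
top side_bottle [(196.2, 238.0, 0.56)]
top vial_2 [(420.1, 234.4, 0.73), (334.3, 129.5, 0.68), (337.6, 153.0, 0.67)]
```

```bash
python3 - <<'E'
import cv2
for n in('scene','top'):
    i=cv2.imread(f'pics/{n}0.png')
    c=i[110:330,170:490]
    cv2.imwrite(f'pics/{n}0z.png',cv2.resize(c,None,fx=2.5,fy=2.5,interpolation=cv2.INTER_CUBIC))
E
```

```text
(no output)
```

View pics/scene0z.png

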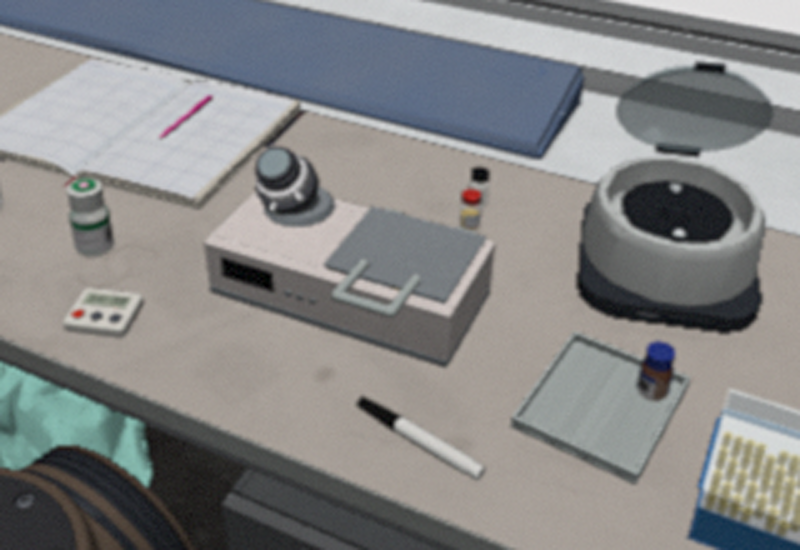

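View pics/top0z.png

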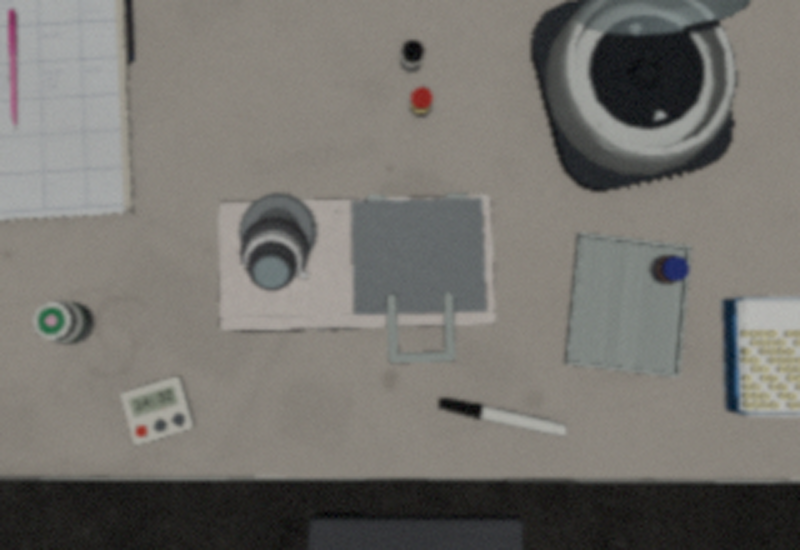

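View pics/scene0.png

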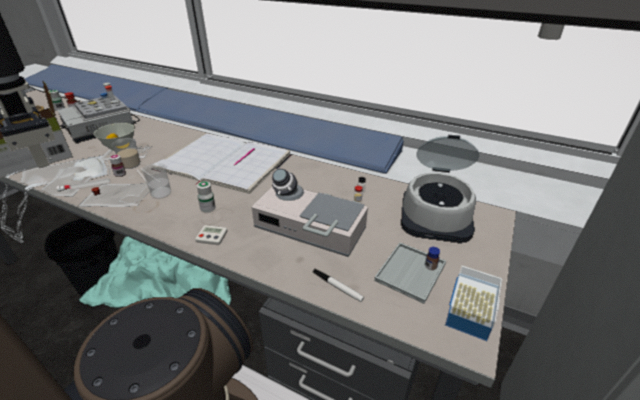

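```bash
cat >> h.py <<'E'
def cam(n):
    return np.load(n+'_cal.npy',allow_pickle=True).item()
def proj(c,P):
    Rm=R.from_euler('xyz',c['orientation'],degrees=True).as_matrix()
    q=(np.atleast_2d(P)-c['position'])@Rm
    q=q*[1,-1,-1]
    u=q@c['mtx'].T
    return u[:,:2]/u[:,2:]
def ray(c,p):
    Rm=R.from_euler('xyz',c['orientation'],degrees=True).as_matrix()
    d=np.linalg.inv(c['mtx'])@[p[0],p[1],1]
    return Rm@(d*[1,-1,-1])
def onz(c,p,z):
    d=ray(c,p); return c['position']+d*(z-c['position'][2])/d[2]
E
cat > fit.py <<'E'
from h import *
from scipy.optimize import least_squares
def rp(p,P):
    c,s=np.cos(p[2]),np.sin(p[2]); P=np.atleast_2d(P)
    return np.c_[p[0]+c*P[:,0]-s*P[:,1], p[1]+s*P[:,0]+c*P[:,1], P[:,2]]
hy=.1375; o=.0025
if __name__=='__main__':
  top,sc=cam('top'),cam('scene')
  z=lambda a:np.array(a)/2.5+[170,110]
  for sgn in(1,-1):
    ys=sgn*o
    obsT=[((.065,ys+hy,.07),(220,202)),((.065,ys-hy,.07),(489,196)),((-.065,ys-hy,.07),(494,320)),((-.065,ys+hy,.07),(221,327)),((-.0955,-.06,.081),(422,357))]
    obsS=[((-.065,ys+hy,.07),(207,242)),((-.065,ys-hy,.07),(449,308)),((.065,ys-hy,.07),(494,240)),((-.065,ys-hy,0),(446,362)),((-.065,ys+hy,0),(212,290)),((-.0955,-.06,.081),(371,301))]
    def f(p):
        return np.r_[(proj(top,rp(p,[a for a,_ in obsT]))-[z(b) for _,b in obsT]).ravel(),(proj(sc,rp(p,[a for a,_ in obsS]))-[z(b) for _,b in obsS]).ravel()]
    r=least_squares(f,[.45,.05,0],loss='soft_l1')
    print(sgn,r.x,np.degrees(r.x[2]),r.cost); print(f(r.x).reshape(-1,2).round(1).tolist())
    np.save('reader.npy',r.x) if sgn==1 else 0
  for n,c,f0 in(('top',top,'top0'),('scene',sc,'scene0')):
    for q in ['tray','tray_bottle','side_bottle','vial_2']: pass
E
python3 fit.py
python3 - <<'E'
import cv2
i=cv2.imread('pics/scene0.png');cv2.imwrite('pics/sb.png',cv2.resize(i[155:215,250:330],None,fx=9,fy=9,interpolation=cv2.INTER_CUBIC))
i=cv2.imread('pics/top0.png');cv2.imwrite('pics/tb.png',cv2.resize(i[180:240,245:325],None,fx=9,fy=9,interpolation=cv2.INTER_CUBIC))
E
```

```text
1 [0.55246119 0.08882778 0.03270717] 1.8739826523313248 10.550946893090648
[[-0.9, -1.2], [0.5, -1.7], [0.5, 0.5], [-0.7, 0.7], [-0.1, -1.1], [-1.4, -1.2], [1.0, 2.2], [1.2, -0.5], [0.8, 2.3], [-0.7, 0.5], [-2.4, 0.2]]
-1 [0.55197136 0.09321706 0.03521221] 2.017510992329668 13.638182096972656
[[-0.7, -0.9], [0.7, -1.7], [0.8, 0.5], [-0.4, 0.9], [-1.8, -0.9], [-1.3, -1.0], [1.3, 2.3], [1.3, -0.4], [1.1, 2.4], [-0.6, 0.7], [-4.1, -0.3]]
```

View pics/sb.png

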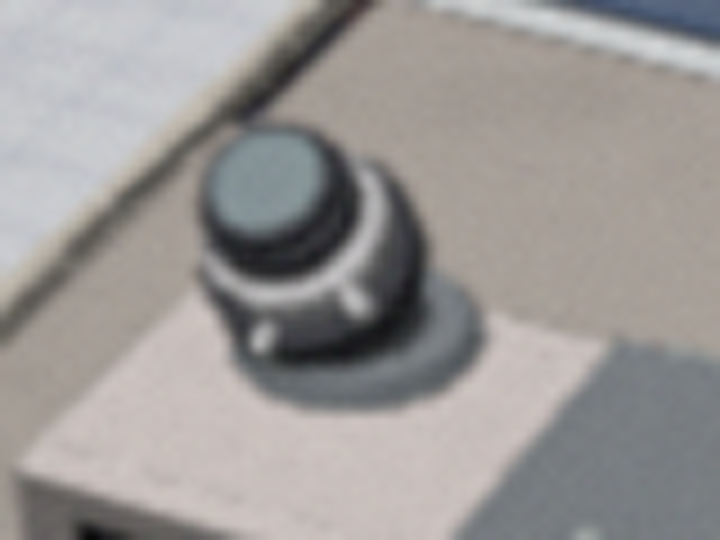

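View pics/tb.png

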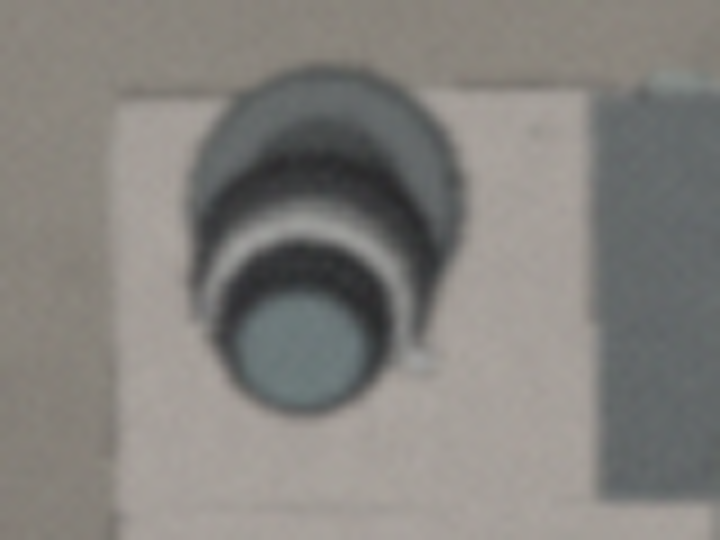

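```bash
cat > ov.py <<'E'
from fit import *
import sys
def draw(n,img,p,roi,k,out,q=None):
    c=cam(n); im=cv2.resize(img[roi[1]:roi[3],roi[0]:roi[2]],None,fx=k,fy=k,interpolation=cv2.INTER_CUBIC)
    def L(P,col,w=True):
        u=proj(c,rp(p,P) if w else P); u=(u+.5-[roi[0],roi[1]])*k-.5
        cv2.polylines(im,[np.round(u*8).astype(np.int32)],False,col,1,cv2.LINE_AA,3)
    y0,y1=o-hy,o+hy
    for zz in(0,.07): L([(-.065,y0,zz),(.065,y0,zz),(.065,y1,zz),(-.065,y1,zz),(-.065,y0,zz)],(0,0,255))
    for a,b in((-.065,y0),(-.065,y1),(.065,y0)): L([(a,b,0),(a,b,.07)],(0,0,255))
    L([(-.0955,-.088,.081),(-.0955,-.032,.081)],(0,255,0))
    t=np.linspace(0,2*np.pi,41)
    for z,r in((0,.024),(.04,.033),(.056,.033),(.074,.023),(.086,.023),(.094,.020),(.058,.027),(.072,.027)): L(bar(np.c_[r*np.cos(t),r*np.sin(t),0*t+z]),(255,0,0) if r!=.027 else (0,200,255))
    L(bar([[-.033,0,.04],[-.034,0,.056],[-.027,0,.056]]),(0,0,255))
    if q is not None: L(bar([[-.027*np.cos(q),-.027*np.sin(q),.065],[-.037*np.cos(q),-.037*np.sin(q),.065]]),(0,255,0))
    cv2.imwrite('pics/'+out,im)
def bar(P):
    P=np.atleast_2d(P); c,s=np.cos(np.pi/6),.5
    # axis leaning toward -x
    return np.c_[.035+c*P[:,0]-s*P[:,2], .08+P[:,1], .07+s*P[:,0]+c*P[:,2]]
if __name__=='__main__':
    p=np.load('reader.npy')
    draw('top',cv2.imread('pics/top0.png'),p,(245,175,385,265),5.5,'ovt.png')
    draw('scene',cv2.imread('pics/scene0.png'),p,(245,155,385,260),5.5,'ovs.png')
E
python3 ov.py
```

```text
(no output)
```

View pics/ovt.png

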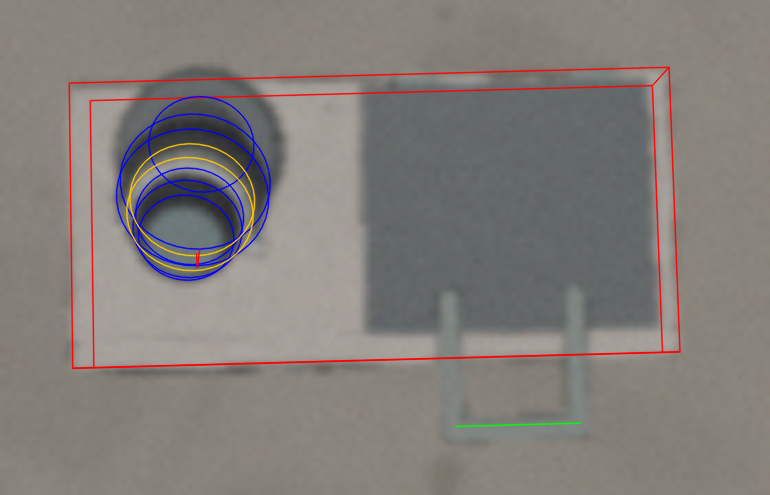

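View pics/ovs.png

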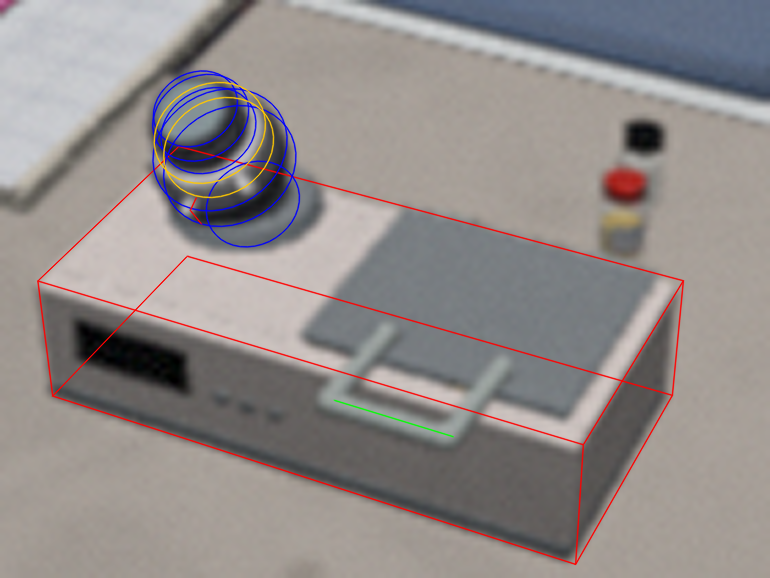

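```bash
python3 - <<'E'
import cv2,numpy as np
i=cv2.imread('pics/top0.png')[180:250,245:385].astype(float)
i=np.clip((i-60)*1.7,0,255).astype(np.uint8)
cv2.imwrite('pics/tz.png',cv2.resize(i,None,fx=5.5,fy=5.5,interpolation=cv2.INTER_NEAREST))
E
```

```text
(no output)
```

View pics/tz.png

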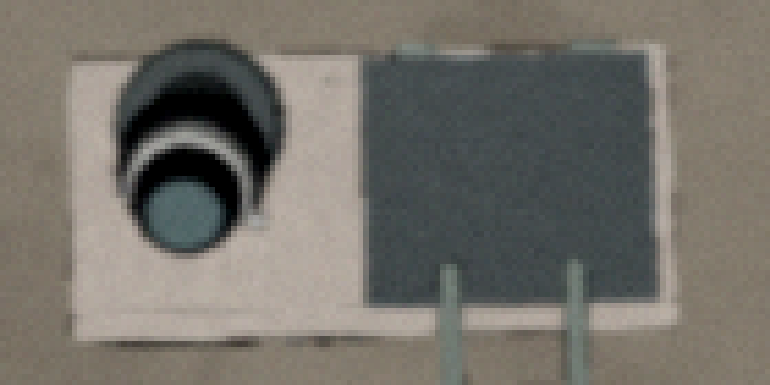

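```bash
cat > fit2.py <<'E'
from ov import *
T,S=cam('top'),cam('scene')
a=lambda u,v:((u+.5)/5.5+245-.5,(v+.5)/5.5+180-.5)   # tz
b=lambda u,v:((u+.5)/9+245-.5,(v+.5)/9+180-.5)       # tb
s=lambda u,v:((u+.5)/9+250-.5,(v+.5)/9+155-.5)       # sb
v_=lambda u,v:((u+.5)/5.5+245-.5,(v+.5)/5.5+155-.5)   # ovs
y0,y1=o-hy,o+hy
lug=lambda q,r:bar([[-r*np.cos(q),-r*np.sin(q),.065]])[0]
def f(p):
    q=p[3]
    A=[((.065,y1,.07),a(70,58)),((.065,y0,.07),a(664,45)),((-.065,y0,.07),a(677,322)),((-.065,y1,.07),a(75,340)),
       (bar([[0,0,.094]])[0],a(184,214)),(lug(q,.034),b(415,358)),((-.0955,-.06,.081),v2(515,426))]
    B=[((-.065,y1,.07),v_(40,284)),((-.065,y0,.07),v_(583,440)),((.065,y0,.07),v_(683,280)),((-.065,y0,0),v_(577,560)),((-.065,y1,0),v_(54,395)),
       (bar([[0,0,.094]])[0],s(268,180)),(bar([[-.034,0,.052]])[0],s(263,338)),(lug(q,.033),s(355,300)),((-.0955,-.06,.081),v_(388,420))]
    return np.r_[(proj(T,rp(p,[i for i,_ in A]))+p[4:6]-[j for _,j in A]).ravel(),(proj(S,rp(p,[i for i,_ in B]))+p[6:8]-[j for _,j in B]).ravel(), p[4:8]/1.0]
v2=lambda u,v:((u+.5)/5.5+245-.5,(v+.5)/5.5+175-.5)
if __name__=='__main__':
    r=least_squares(f,[.55,.09,.03,1,0,0,0,0],loss='soft_l1')
    print(r.x.round(4),np.degrees(r.x[2]),r.cost); print(f(r.x).reshape(-1,2).round(1).tolist())
    np.save('fit2.npy',r.x); np.save('reader.npy',r.x[:3])
    print(rp(r.x,bar([[0,0,.065]])), rp(r.x,[(-.0955,-.06,.081)]))
    draw('top',cv2.imread('pics/top0.png'),r.x,(245,175,385,265),5.5,'ovt2.png',r.x[3])
    draw('scene',cv2.imread('pics/scene0.png'),r.x,(245,155,385,260),5.5,'ovs2.png',r.x[3])
E
python3 fit2.py
```

```text
[ 0.5522  0.0897  0.035   0.9536  0.019   0.156   0.1169 -0.1852] 2.003787491431864 3.866283792609891
[[-0.6, -0.1], [0.4, -0.9], [0.2, 0.5], [-0.8, 0.4], [-0.0, -0.4], [0.4, 0.3], [0.2, -0.1], [-0.7, -0.8], [-0.2, 0.5], [-0.3, -0.3], [-0.5, 0.4], [-0.5, -0.0], [0.4, -0.5], [0.6, 1.2], [0.4, 0.6], [0.7, -0.6], [0.0, 0.2], [0.1, -0.2]]
[[0.55190023 0.16972172 0.12629165]] [[0.45885533 0.0263807  0.081     ]]
```

View pics/ovs2.png

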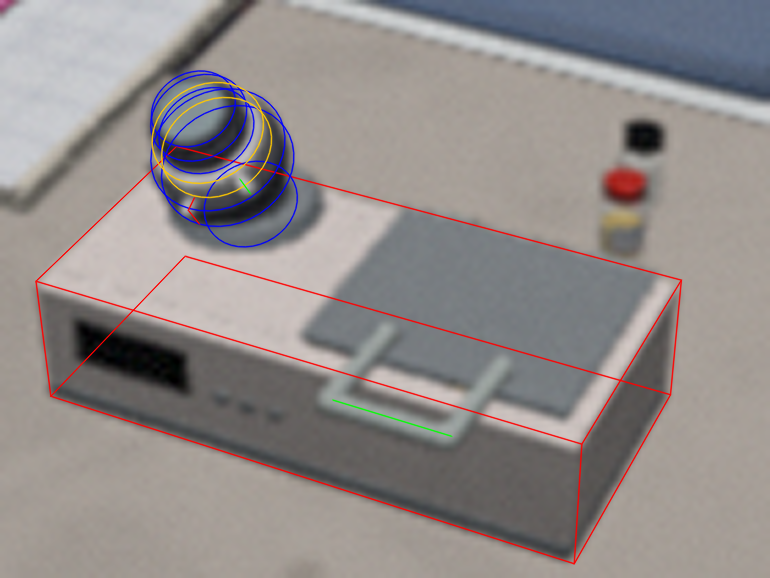

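View pics/ovt2.png

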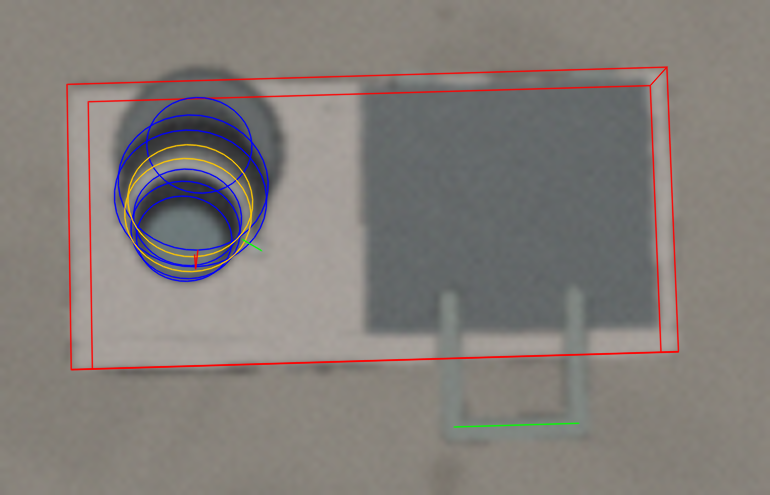

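```bash
cat > plan.py <<'E'
# usage: plan.py x y z yaw n  (pos m, yaw deg)
from h import *
import sys,json
x,y,z,yaw,n=[float(a) for a in sys.argv[1:6]]; n=int(n)
ob=ctrl.get_obs(); p=ob['tool_pos']; y0=ob['orientation'][2]
d=np.array([x,y,z])-p; dy=(yaw-y0+180)%360-180
rows=[]
for k in range(n):
    t=np.radians(y0+dy*k/n); e=d/n*100
    rows.append(dict(x=round(e[0]*np.cos(t)+e[1]*np.sin(t),2),y=round(e[0]*np.sin(t)-e[1]*np.cos(t),2),z=round(-e[2],2),roll=round(-np.radians(dy)/n,3)))
print(ob['clock'],p.round(4),ob['orientation'].round(2),ob['opening'],'F',ob['force'].round(1)); print(json.dumps(rows))
E
python3 plan.py .5504 .1697 .2257 13.5 12
```

```text
1.3 [0.2502 0.6269 0.2265] [180.    -0.   -21.76] 0.08769362520769769 F [-0.4  0.3  0.4]
[{"x": 3.74, "y": 2.61, "z": 0.01, "roll": -0.051}, {"x": 3.6, "y": 2.8, "z": 0.01, "roll": -0.051}, {"x": 3.45, "y": 2.98, "z": 0.01, "roll": -0.051}, {"x": 3.29, "y": 3.15, "z": 0.01, "roll": -0.051}, {"x": 3.13, "y": 3.32, "z": 0.01, "roll": -0.051}, {"x": 2.95, "y": 3.47, "z": 0.01, "roll": -0.051}, {"x": 2.77, "y": 3.62, "z": 0.01, "roll": -0.051}, {"x": 2.58, "y": 3.76, "z": 0.01, "roll": -0.051}, {"x": 2.38, "y": 3.88, "z": 0.01, "roll": -0.051}, {"x": 2.18, "y": 4.0, "z": 0.01, "roll": -0.051}, {"x": 1.97, "y": 4.11, "z": 0.01, "roll": -0.051}, {"x": 1.76, "y": 4.2, "z": 0.01, "roll": -0.051}]
```

jog_arm --commands '[{"x": 3.74, "y": 2.61, "z": 0, "roll": -0.051}, {"x": 3.6, "y": 2.8, "z": 0, "roll": -0.051}, {"x": 3.45, "y": 2.98, "z": 0, "roll": -0.051}, {"x": 3.29, "y": 3.15, "z": 0, "roll": -0.051}, {"x": 3.13, "y": 3.32, "z": 0, "roll": -0.051}, {"x": 2.95, "y": 3.47, "z": 0, "roll": -0.051}, {"x": 2.77, "y": 3.62, "z": 0, "roll": -0.051}, {"x": 2.58, "y": 3.76, "z": 0, "roll": -0.051}, {"x": 2.38, "y": 3.88, "z": 0, "roll": -0.051}, {"x": 2.18, "y": 4.0, "z": 0, "roll": -0.051}, {"x": 1.97, "y": 4.11, "z": 0, "roll": -0.051}, {"x": 1.76, "y": 4.2, "z": 0, "roll": -0.051}]'

```text
clock: 2.5
tool_pos: [0.5505, 0.1676, 0.2269]
orientation: [-180.0, -0.0, 13.4]
force: [0.1, 0.8, 1.0]
opening: 0.0874
```

jog_arm --commands '[{"z": 3}, {"z": 3.6, "y": -0.2}, {}]'

```text
validation failed for argument at $.co...
```

```bash
cat > look.py <<'E'
from ov import *
import sys
tag=sys.argv[1]; ob=ctrl.get_obs(); f=np.load('fit2.npy'); q=float(sys.argv[2]) if len(sys.argv)>2 else None
print(ob['tool_pos'].round(4),ob['orientation'].round(1),ob['opening'],ob['clock'])
Rm=R.from_euler('xyz',ob['orientation'],degrees=True).as_matrix(); h=ob['opening']/2
for n,roi in(('top',(240,175,340,250)),('scene',(240,135,340,210))):
    s=snap(n,f'{n}_{tag}.png'); img=cv2.imread(f'pics/{n}_{tag}.png')
    draw(n,img,f,roi,7.5,f'o{n}_{tag}.png',q)
    im=cv2.imread(f'pics/o{n}_{tag}.png'); c=cam(n)
    for sg in(1,-1):
        P=[ob['tool_pos']+Rm@np.array([a,sg*b,0]) for a,b in((-.0095,h),(.0095,h),(.0095,h+.021),(-.0095,h+.021),(-.0095,h))]
        u=(proj(c,P)+.5-[roi[0],roi[1]])*7.5-.5
        cv2.polylines(im,[np.round(u*8).astype(np.int32)],False,(255,0,255),1,cv2.LINE_AA,3)
    cv2.imwrite(f'pics/o{n}_{tag}.png',im)
E
python3 look.py a .954
```

```text
[0.5505 0.1676 0.2269] [-180.    -0.    13.4] 0.08743275392292053 2.5
```

View pics/otop_a.png

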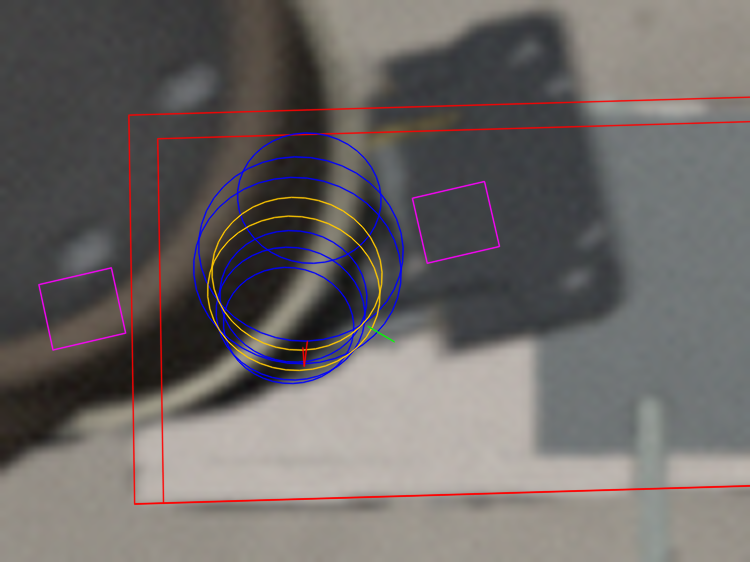

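View pics/oscene_a.png

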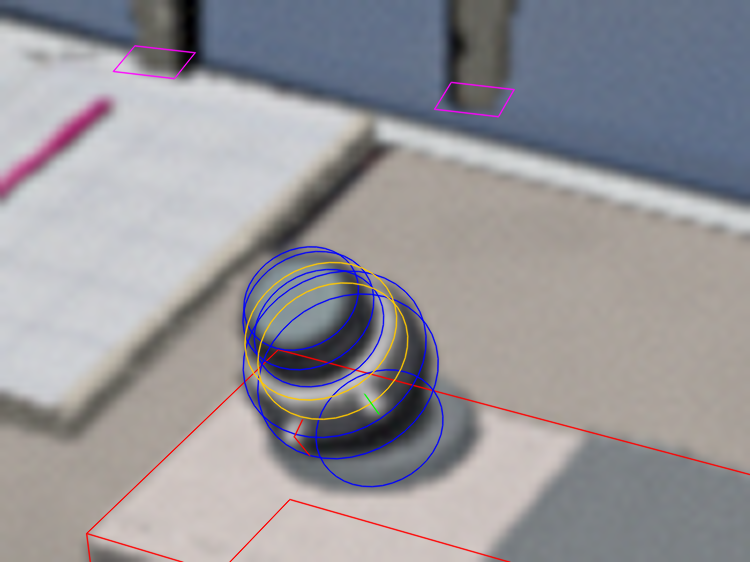

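jog_arm --commands '[{"x": 0.05, "y": -0.21, "z": 3.5, "roll": 0}, {"x": 0, "y": 0, "z": 3.5, "roll": 0}, {"x": 0, "y": 0, "z": 2.6, "roll": 0}, {"x": 0, "y": 0, "z": 0.5, "roll": 0}, {"x": 0, "y": 0, "z": 0, "roll": 0}]'

```text
clock: 3.1
tool_pos: [0.5495, 0.1714, 0.1253]
orientation: [180.0, 0.1, 13.3]
force: [0.0, -0.3, 1.4]
opening: 0.0875
```

```bash
python3 look.py b .954
```

```text
[0.5495 0.1714 0.1253] [1.80e+02 1.00e-01 1.33e+01] 0.087471292871378 3.1
```

View pics/oscene_b.png

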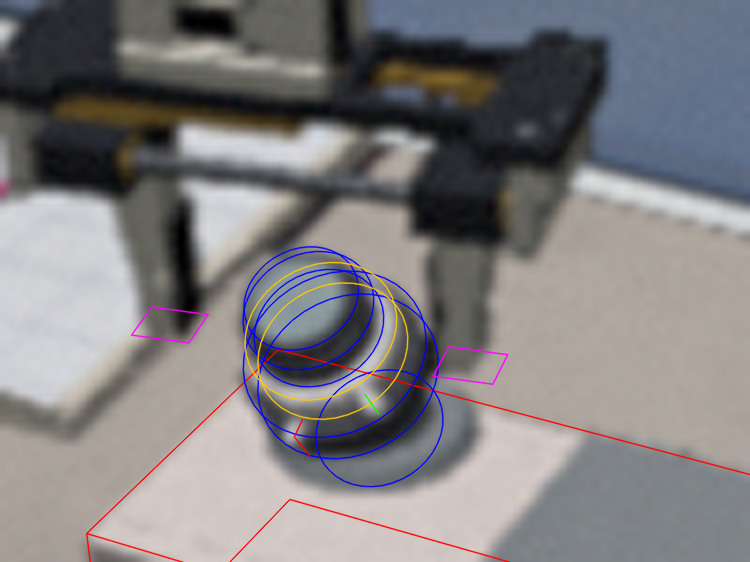

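jog_arm --commands '[{"x": 0.05, "y": 0.18, "z": -0.05, "roll": 0}, {"x": 0, "y": 0, "z": 0, "roll": 0}]'

```text
clock: 3.4
tool_pos: [0.5513, 0.1701, 0.1275]
orientation: [-180.0, -0.1, 13.3]
force: [-0.6, 0.2, 0.7]
opening: 0.0874
```

jog_arm --commands '[{"x": 0, "y": 0, "z": 0, "roll": 0}, {"x": 0, "y": 0, "z": 0, "roll": 0}, {"x": 0, "y": 0, "z": 0, "roll": 0}]' --gripper 6.0

```text
clock: 3.7
tool_pos: [0.5507, 0.1698, 0.1262]
orientation: [-180.0, -0.0, 13.3]
force: [0.1, 0.7, -0.3]
opening: 0.0692
```

jog_arm --commands '[{"x": 0, "y": 0, "z": 0, "roll": 0}, {"x": 0, "y": 0, "z": 0, "roll": 0}, {"x": 0, "y": 0, "z": 0, "roll": 0}, {"x": 0, "y": 0, "z": 0, "roll": 0}]' --gripper 5.0

```text
clock: 4.1
tool_pos: [0.5506, 0.1698, 0.126]
orientation: [-180.0, 0.0, 13.3]
force: [0.1, 0.5, -0.1]
opening: 0.0513
```

```bash
python3 look.py c .954
```

```text
[0.5506 0.1698 0.126 ] [-180.     0.    13.3] 0.0513279894334283 4.1
```

View pics/oscene_c.png

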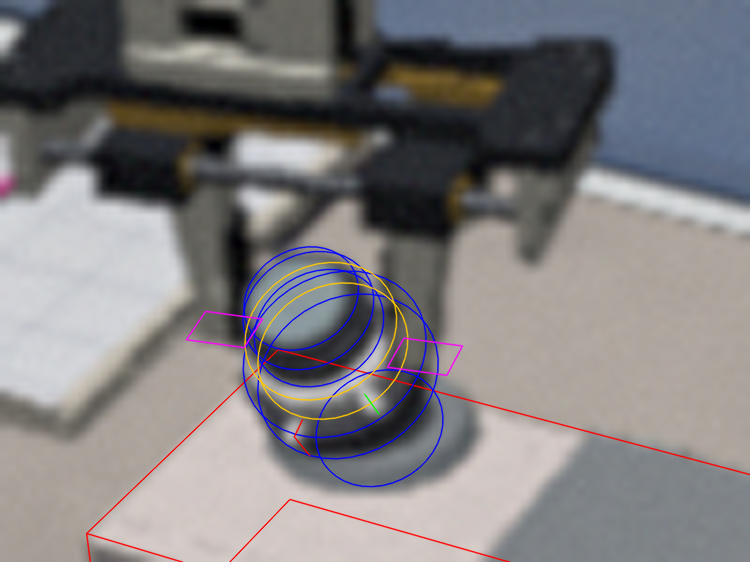

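jog_arm --commands '[{"x": 0, "y": 0, "z": 0, "roll": 0}, {"x": 0, "y": 0, "z": 0, "roll": 0}]' --gripper 4.6

```text
clock: 4.4
tool_pos: [0.5506, 0.1698, 0.126]
orientation: [-180.0, 0.0, 13.3]
force: [0.1, 1.1, -0.6]
opening: 0.0521
```

```bash
python3 - <<'E'
from h import *
o=ctrl.get_obs();print(o['opening'],o['force'],o['moment'],o['tool_pos'],o['tau'])
E
python3 -c "
import cv2
i=cv2.imread('pics/scene_c.png');cv2.imwrite('pics/sc.png',cv2.resize(i[150:210,250:320],None,fx=11,fy=10,interpolation=cv2.INTER_CUBIC))"
```

```text
0.05211130959280867 [ 0.06627845  1.12449494 -0.62829892] [ 0.3460629   0.08272805 -0.07235799] [0.55056254 0.16981499 0.12599214] [ -0.51266363 -48.5641408   25.26965618   6.35603383  -0.05529503
   0.06623863]
```

View pics/sc.png

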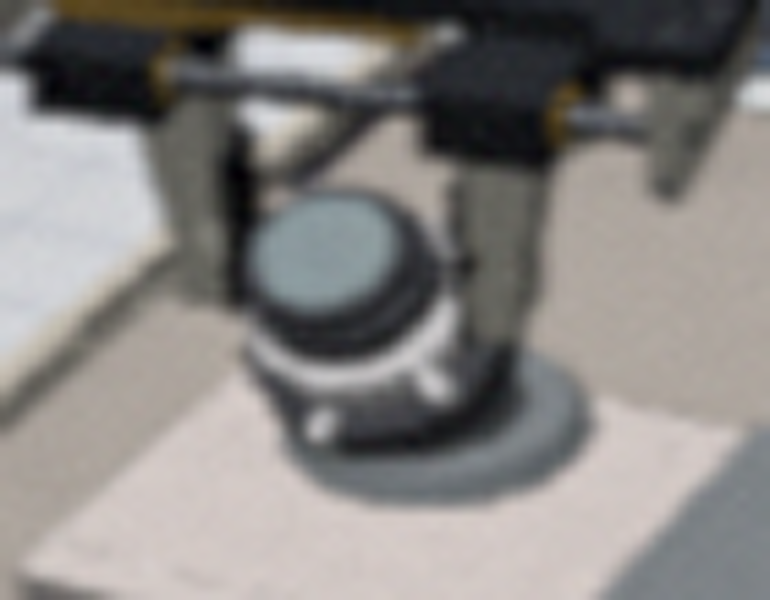

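jog_arm --commands '[{"x": 0, "y": 0, "z": 0, "roll": 0.06}, {"x": 0, "y": 0, "z": 0, "roll": 0.1}, {"x": 0, "y": 0, "z": 0, "roll": 0.1}, {"x": 0, "y": 0, "z": 0, "roll": 0.1}, {"x": 0, "y": 0, "z": 0, "roll": 0.04}, {"x": 0, "y": 0, "z": 0, "roll": 0}]'

```text
clock: 5.0
tool_pos: [0.5505, 0.1701, 0.1262]
orientation: [-180.0, -0.0, -9.6]
force: [-3.4, 0.8, 1.5]
opening: 0.0515
```

```bash
python3 look.py d .6; python3 -c "
import cv2
i=cv2.imread('pics/scene_d.png');cv2.imwrite('pics/sd.png',cv2.resize(i[150:210,250:320],None,fx=11,fy=10,interpolation=cv2.INTER_CUBIC))"
```

```text
[0.5505 0.1701 0.1262] [-180.    -0.    -9.6] 0.05152459575122084 5.0
```

View pics/sd.png

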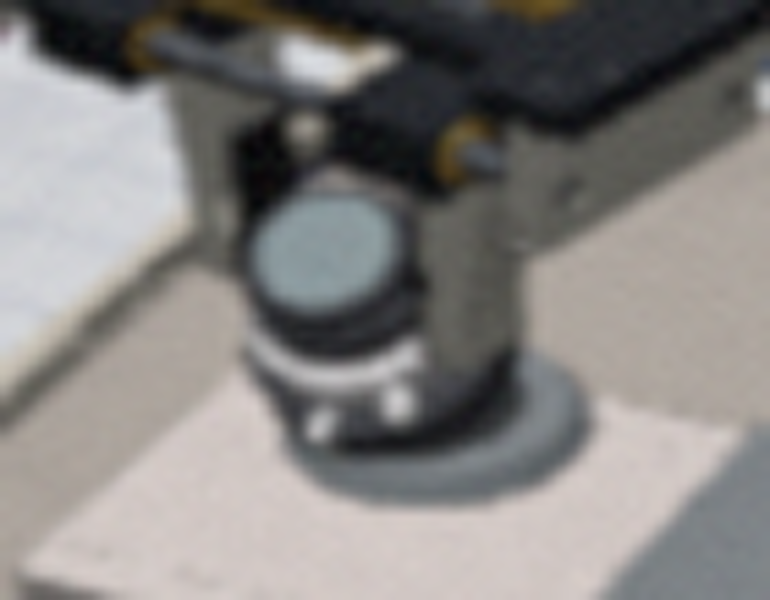

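jog_arm --commands '[{"x": 0, "y": 0, "z": 0, "roll": 0}, {"x": 0, "y": 0, "z": 0, "roll": 0}, {"x": 0, "y": 0, "z": 0, "roll": -0.06}, {"x": 0, "y": 0, "z": 0, "roll": -0.1}, {"x": 0, "y": 0, "z": 0, "roll": -0.1}, {"x": 0, "y": 0, "z": 0, "roll": -0.1}, {"x": 0, "y": 0, "z": 0, "roll": -0.04}, {"x": 0, "y": 0, "z": 0, "roll": 0}]' --gripper 6.2

```text
clock: 5.9
tool_pos: [0.5507, 0.1694, 0.1259]
orientation: [180.0, 0.0, 13.3]
force: [0.3, 1.3, 0.5]
opening: 0.0622
```

jog_arm --commands '[{"x": 0, "y": 0, "z": 0, "roll": 0}, {"x": 0, "y": 0, "z": 0, "roll": 0}, {"x": 0, "y": 0, "z": 0, "roll": 0}, {"x": 0, "y": 0, "z": 0, "roll": 0}]' --gripper 4.6

```text
clock: 6.3
tool_pos: [0.5506, 0.1698, 0.1259]
orientation: [-180.0, 0.0, 13.3]
force: [1.1, 0.5, -1.6]
opening: 0.0516
```

jog_arm --commands '[{"x": 0, "y": 0, "z": 0, "roll": 0.06}, {"x": 0, "y": 0, "z": 0, "roll": 0.1}, {"x": 0, "y": 0, "z": 0, "roll": 0.1}, {"x": 0, "y": 0, "z": 0, "roll": 0.1}, {"x": 0, "y": 0, "z": 0, "roll": 0.04}, {"x": 0, "y": 0, "z": 0, "roll": 0}]'

```text
clock: 6.9
tool_pos: [0.5506, 0.17, 0.1262]
orientation: [-180.0, -0.0, -9.6]
force: [-1.5, 1.2, -0.1]
opening: 0.0515
```

```bash
python3 look.py e .25; python3 -c "
import cv2
i=cv2.imread('pics/scene_e.png');cv2.imwrite('pics/se.png',cv2.resize(i[150:210,250:320],None,fx=11,fy=10,interpolation=cv2.INTER_CUBIC))"
```

```text
[0.5506 0.17   0.1262] [-180.    -0.    -9.6] 0.05148871490923211 6.9
```

View pics/se.png

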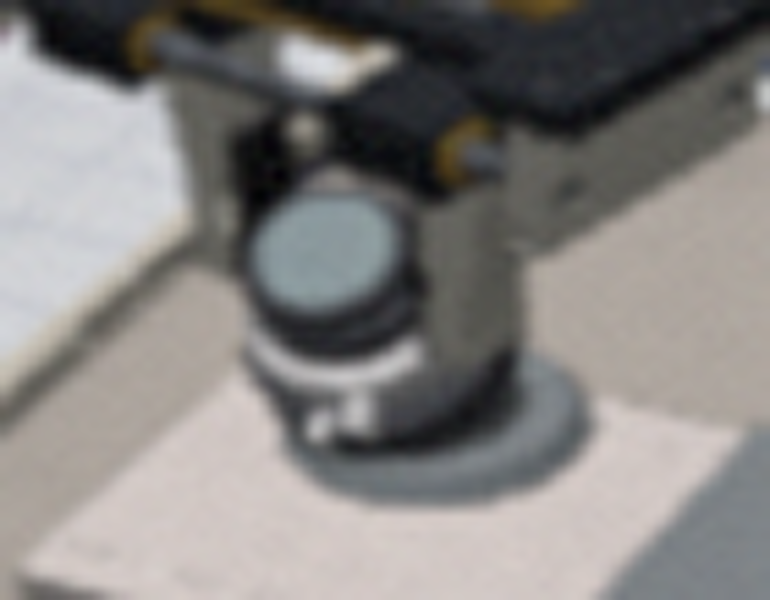

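```bash
python3 - <<'E'
from fit2 import *
p=np.load('fit2.npy')
for q in (.954,.9,.6,.55,.3,.25,.2,.1,0,-.1):
    for r in(.032,):
        u=proj(S,rp(p,[lug(q,r)]))[0]+p[6:8]; print(q,(((u+.5-[250,150])*[11,10])-.5).round(0))
u=proj(S,rp(p,bar([[-.034,0,.052]])))[0]+p[6:8]; print('idx',(((u+.5-[250,150])*[11,10])-.5).round(0))
E
```

```text
0.954 [436. 386.]
0.9 [430. 390.]
0.6 [392. 405.]
0.55 [385. 407.]
0.3 [352. 411.]
0.25 [346. 411.]
0.2 [339. 411.]
0.1 [326. 410.]
0 [314. 407.]
-0.1 [303. 404.]
idx [328. 437.]
```

jog_arm --commands '[{"x": 0, "y": 0, "z": 0, "roll": 0}, {"x": 0, "y": 0, "z": 0, "roll": 0}, {"x": 0, "y": 0, "z": 0, "roll": -0.06}, {"x": 0, "y": 0, "z": 0, "roll": -0.1}, {"x": 0, "y": 0, "z": 0, "roll": -0.1}, {"x": 0, "y": 0, "z": 0, "roll": -0.1}, {"x": 0, "y": 0, "z": 0, "roll": -0.04}, {"x": 0, "y": 0, "z": 0, "roll": 0}]' --gripper 6.2

```text
clock: 7.8
tool_pos: [0.5506, 0.1695, 0.1259]
orientation: [180.0, 0.0, 13.3]
force: [-0.0, 0.3, 0.5]
opening: 0.0622
```

jog_arm --commands '[{"x": 0, "y": 0, "z": 0, "roll": 0}, {"x": 0, "y": 0, "z": 0, "roll": 0}, {"x": 0, "y": 0, "z": 0, "roll": 0}, {"x": 0, "y": 0, "z": 0, "roll": 0}]' --gripper 4.6

```text
clock: 8.2
tool_pos: [0.5505, 0.1698, 0.126]
orientation: [-180.0, 0.0, 13.3]
force: [0.1, 1.1, -1.3]
opening: 0.0516
```

jog_arm --commands '[{"x": 0, "y": 0, "z": 0, "roll": 0.06}, {"x": 0, "y": 0, "z": 0, "roll": 0.1}, {"x": 0, "y": 0, "z": 0, "roll": 0.1}, {"x": 0, "y": 0, "z": 0, "roll": 0.08}, {"x": 0, "y": 0, "z": 0, "roll": 0.04}, {"x": 0, "y": 0, "z": 0, "roll": 0}]'

```text
clock: 8.8
tool_pos: [0.5505, 0.17, 0.1263]
orientation: [-180.0, 0.0, -8.5]
force: [-2.7, 0.6, 3.0]
opening: 0.0516
```

```bash
python3 look.py f 0; python3 -c "
import cv2
i=cv2.imread('pics/scene_f.png');cv2.imwrite('pics/sf.png',cv2.resize(i[150:210,250:320],None,fx=11,fy=10,interpolation=cv2.INTER_CUBIC))"
```

```text
[0.5505 0.17   0.1263] [-180.     0.    -8.5] 0.05156987752251491 8.8
```

View pics/sf.png

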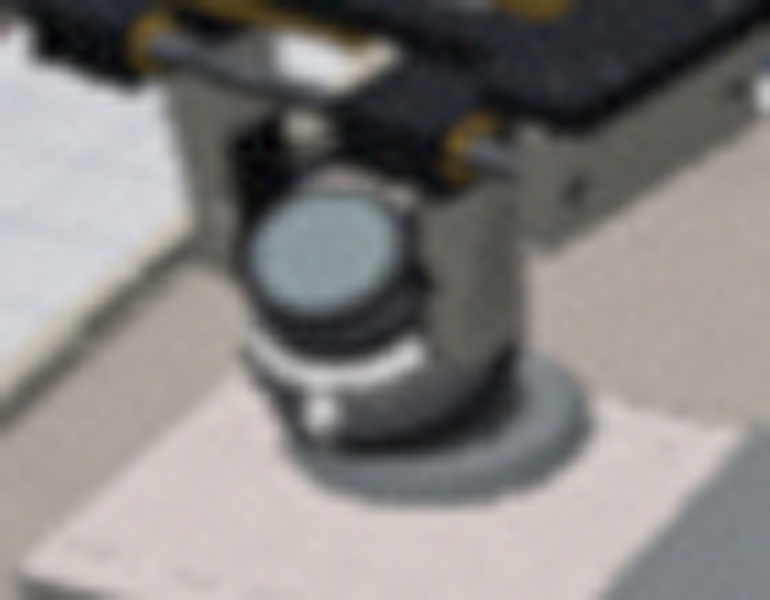

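```bash
python3 - <<'E'
import cv2,numpy as np
for t in 'cdef':
    g=cv2.cvtColor(cv2.imread(f'pics/scene_{t}.png'),cv2.COLOR_BGR2GRAY)
    print(t); print(g[182:199,272:294])
E
```

```text
c
[[139 102  64  46  39  41  39  40  36  39  44  48  53  49  47  81 135 188
  187 124  74  89]
 [154 136 103  64  42  45  39  42  45  47  55  45  39  41  76 133 181 197
  172 104  60  78]
 [139 160 147 100  59  39  40  41  39  39  40  38  48  82 137 177 193 179
  143  97  60  68]
 [115 145 172 156 117  80  61  55  49  57  61  79 110 146 184 199 178 148
  111  86  69  68]
 [126 114 151 171 164 148 137 126 120 125 136 150 177 191 188 183 175 141
  100  75  70  67]
 [151 105  92 119 151 177 190 190 190 188 186 187 183 165 136 143 182 173
  129  85  68  58]
 [171 124  79  76 103 133 161 171 170 160 156 148 134 125 104 113 172 193
  158 103  65  47]
 [198 168 112  69  68  90 111 117 113 110 114 107  92  92  87  84 127 166
  143  97  57  35]
 [207 195 140  80  61  67  92 113  99  87  84  86  81  78  74  68  79  97
   95  67  41  26]
 [202 199 165 107  65  76 130 160 123  83  70  76  71  69  69  65  59  53
   46  35  27  29]
 [199 203 193 142  78  92 167 170 120  76  67  66  66  62  61  57  44  30
   28  27  29  40]
 [200 203 198 160  94  95 161 148  91  56  55  50  47  40  35  32  32  25
 
[... 4535 characters left out ...]
4  74  73  73  70  65  62  55
   40  30  27  30]
 [200 202 190 141  82  96 152 149 114  81  67  67  64  63  61  55  39  33
   28  25  30  40]
 [201 204 200 157 100  70 102 104  78  54  54  54  48  41  36  33  30  27
   30  38  48  62]
 [199 202 196 159 114  81  74  82  64  42  34  30  33  27  29  30  36  39
   51  62  82  97]
 [200 200 197 171 132 103  92  92  79  66  60  58  59  61  64  67  72  81
   92 102 118 128]
 [202 200 198 193 167 129 109 104 103  98  98 102 104 108 108 108 115 122
  124 124 131 129]
 [200 200 202 203 193 167 130 110 107 109 112 115 116 117 118 119 124 119
  123 119 116 114]
 [203 202 201 205 204 195 166 137 120 113 109 111 112 114 114 116 114 113
  114 109 109 106]]
```

```bash
python3 - <<'E'
from fit2 import *
p=np.load('fit2.npy')
P=lambda a:(proj(S,rp(p,bar([a])))[0]+p[6:8]).round(2)
for a in((-.027,0,.056),(-.034,0,.056),(-.034,0,.048),(-.034,0,.04)): print('idx',a,P(a))
for q in(.954,.64,.33,.1,0):
    print(q,[P((-r*np.cos(q),-r*np.sin(q),.065+h)) for r,h in((.028,.004),(.037,.004),(.037,-.004))])
E
```

```text
idx (-0.027, 0, 0.056) [279.97 190.24]
idx (-0.034, 0, 0.056) [278.87 192.57]
idx (-0.034, 0, 0.048) [279.81 193.99]
idx (-0.034, 0, 0.04) [280.74 195.39]
0.954 [array([287.98, 186.37]), array([289.72, 188.81]), array([290.6 , 190.28])]
0.64 [array([284.88, 187.9 ]), array([285.6 , 190.84]), array([286.51, 192.3 ])]
0.33 [array([281.61, 188.54]), array([281.26, 191.69]), array([282.2 , 193.13])]
0.1 [array([279.24, 188.42]), array([278.12, 191.51]), array([279.08, 192.96])]
0 [array([278.27, 188.21]), array([276.82, 191.23]), array([277.79, 192.67])]
```

jog_arm --commands '[{"x": 0, "y": 0, "z": 0, "roll": 0}, {"x": 0, "y": 0, "z": 0, "roll": 0}, {"x": 0, "y": 0, "z": 0, "roll": -0.05}, {"x": 0, "y": 0, "z": 0, "roll": -0.1}, {"x": 0, "y": 0, "z": 0, "roll": -0.1}, {"x": 0, "y": 0, "z": 0, "roll": -0.05}, {"x": 0, "y": 0, "z": 0, "roll": 0}]' --gripper 6.2

```text
clock: 9.6
tool_pos: [0.5507, 0.1694, 0.1259]
orientation: [180.0, 0.0, 8.8]
force: [-0.9, 0.5, 0.3]
opening: 0.0618
```

jog_arm --commands '[{"x": 0, "y": 0, "z": 0, "roll": 0}, {"x": 0, "y": 0, "z": 0, "roll": 0}, {"x": 0, "y": 0, "z": 0, "roll": 0}, {"x": 0, "y": 0, "z": 0, "roll": 0}]' --gripper 4.6

```text
clock: 10.0
tool_pos: [0.5506, 0.1699, 0.126]
orientation: [-180.0, -0.0, 8.7]
force: [-0.5, 1.0, -1.9]
opening: 0.0516
```

jog_arm --commands '[{"x": 0, "y": 0, "z": 0, "roll": 0.05}, {"x": 0, "y": 0, "z": 0, "roll": 0.08}, {"x": 0, "y": 0, "z": 0, "roll": 0.05}, {"x": 0, "y": 0, "z": 0, "roll": 0.02}, {"x": 0, "y": 0, "z": 0, "roll": 0}]'

```text
clock: 10.5
tool_pos: [0.5506, 0.17, 0.1261]
orientation: [-180.0, -0.0, -2.7]
force: [-0.3, 0.3, -0.8]
opening: 0.0515
```

```bash
python3 look.py g 0; python3 -c "
import cv2
i=cv2.imread('pics/scene_g.png');print(cv2.cvtColor(i,6)[185:196,272:290])
cv2.imwrite('pics/sg.png',cv2.resize(i[150:210,250:320],None,fx=11,fy=10,interpolation=cv2.INTER_CUBIC))"
```

```text
[0.5506 0.17   0.1261] [-180.    -0.    -2.7] 0.05150956204321339 10.5
[[117 143 175 156 114  83  62  56  50  56  62  82 113 147 183 201 177 117]
 [125 110 150 173 166 149 136 124 121 126 138 154 182 190 191 176 139  96]
 [151 102  99 126 155 179 186 187 189 190 189 190 188 168 136 113  96  85]
 [172 122  83  78 116 161 175 171 172 167 159 148 134 115 100  85  82  76]
 [198 166 109  75 121 178 181 149 125 116 105  96  89  89  86  80  75  72]
 [207 192 138 102 155 192 165 124  98  86  80  81  80  76  72  70  69  65]
 [204 200 163 124 165 181 148 130 106  77  68  70  71  71  70  66  62  53]
 [200 199 191 143 119 126 138 139 108  75  67  66  66  65  61  55  44  36]
 [200 204 195 158 102  95 133 127  84  54  49  51  45  39  38  33  31  25]
 [199 202 198 162 113  82  94  91  65  38  34  36  32  30  25  31  36  41]
 [200 201 197 171 132 102  94  90  80  63  54  59  58  61  66  67  69  78]]
```

View pics/sg.png

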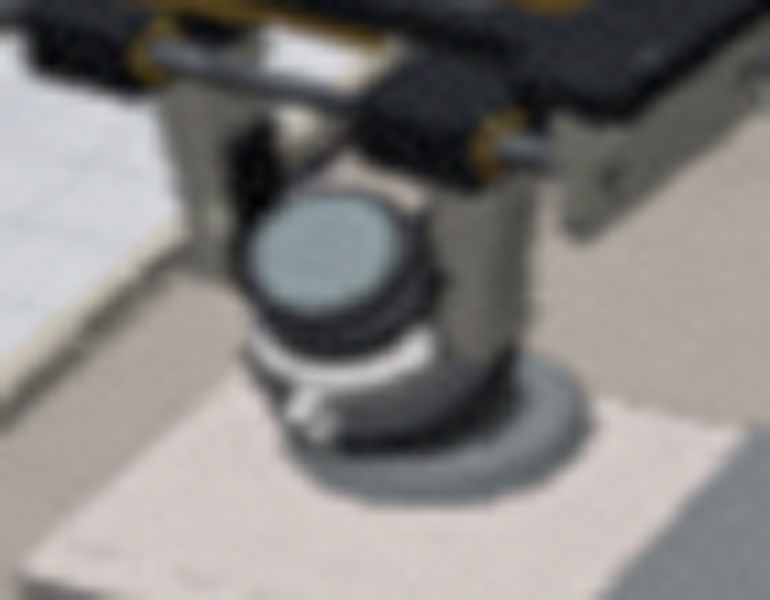

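View pics/oscene_g.png

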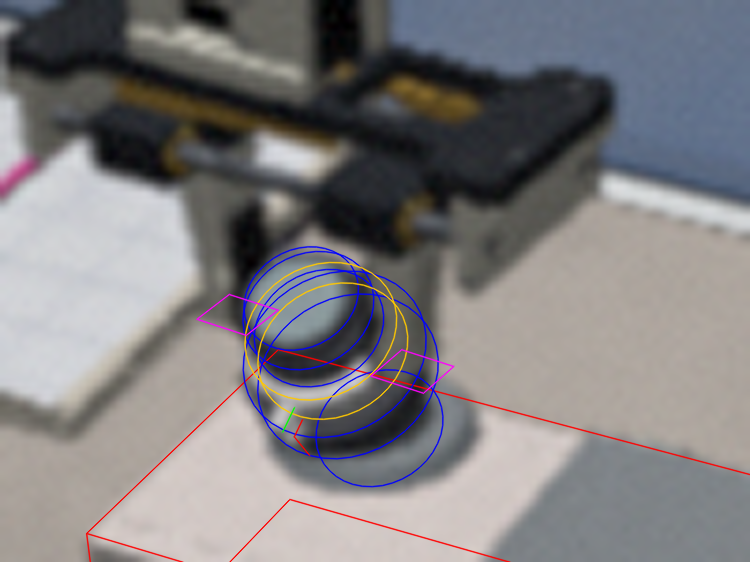

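```bash
cat > qfit.py <<'E'
from fit2 import *
import sys
tags=sys.argv[1]; p=np.load('fit2.npy'); K=12; x0,y0r,x1,y1r=274,186,293,196
I=np.array([cv2.cvtColor(cv2.imread(f'pics/scene_{t}.png'),6)[y0r:y1r,x0:x1].astype(float) for t in tags])
n=len(tags)
def render(q,du,dv,a,sig):
    im=np.full(((y1r-y0r+8)*K,(x1-x0+8)*K),70,np.float32)
    def poly(P,val):
        u=proj(S,rp(p,bar(P)))+p[6:8]+[du,dv]; u=(u+.5-[x0-4,y0r-4])*K-.5
        cv2.fillPoly(im,[np.round(u*16).astype(np.int32)],float(val),cv2.LINE_8,4)
    w=.00175
    poly([(-.027,-w,.056),(-.034,-w,.056),(-.034,w,.056),(-.027,w,.056)],a[0])
    poly([(-.034,-w,.056),(-.034,w,.056),(-.034,w,.04),(-.034,-w,.04)],a[1])
    c,s=np.cos(q),np.sin(q)
    L=lambda r,t,h:(-r*c+t*s,-r*s-t*c,.065+h)   # t tangential
    for t in(-.003,.003):
        poly([L(.027,t,.004),L(.037,t,.004),L(.037,t,-.004),L(.027,t,-.004)],a[3]) if (t>0) else 0
    poly([L(.037,-.003,.004),L(.037,.003,.004),L(.037,.003,-.004),L(.037,-.003,-.004)],a[4])
    poly([L(.027,-.003,.004),L(.037,-.003,.004),L(.037,.003,.004),L(.027,.003,.004)],a[2])
    im=cv2.GaussianBlur(im,(0,0),sig*K)
    im=cv2.resize(im,None,fx=1/K,fy=1/K,interpolation=cv2.INTER_AREA)
    return im[4:-4,4:-4]
def res(v):
    M=np.array([render(v[i],v[n],v[n+1],v[n+2:n+7],abs(v[n+7])) for i in range(n)])
    d=(I-np.median(I,0)) if 0 else I-I.mean(0); d2=M-M.mean(0)
    e=(d-d2)
    return np.r_[e[:, 2:, :12 ].ravel()/8]
q0=dict(c=.95,d=.66,e=.38,f=.13,g=0.,h=0.)
v0=[q0.get(t,0) for t in tags]+[-.4,.3,190,100,210,120,170,.7]
r=least_squares(res,v0,diff_step=1e-2,x_scale=[.05]*n+[.3,.3]+[30]*5+[.2],loss='soft_l1')
J=r.jac; cov=np.linalg.pinv(J.T@J)
print(r.x.round(3),r.cost,np.sqrt(np.diag(cov))[:n].round(3))
E
python3 qfit.py defg; python3 qfit.py cdefg
```

```text
[ 6.85000e-01  4.05000e-01  1.57000e-01  0.00000e+00 -1.97000e-01
  5.16000e-01  2.11615e+02  6.46269e+02  1.97288e+02  5.23880e+01
  1.35314e+02  8.17000e-01] 100.50458752140693 [0.007 0.006   nan   nan]
[ 8.78000e-01  6.82000e-01  3.90000e-01  1.35000e-01  0.00000e+00
 -1.60000e-01  4.99000e-01  2.53754e+02  2.60825e+02  1.95976e+02
  7.62660e+01  1.16426e+02  7.79000e-01] 110.61034357647715 [0.055 0.009 0.005   nan 0.   ]qfit.py:32: RuntimeWarning: invalid value encountered in sqrt
  print(r.x.round(3),r.cost,np.sqrt(np.diag(cov))[:n].round(3))
qfit.py:32: RuntimeWarning: invalid value encountered in sqrt
  print(r.x.round(3),r.cost,np.sqrt(np.diag(cov))[:n].round(3))
```

```bash
sed -i 's/^def res(v):/def res(v):\n    v=np.array(v); v=np.r_[v[:n]-1,v[n:n+2]-3,v[n+2:]]/; s/^v0=.*/v0=[q0.get(t,0)+1 for t in tags]+[2.6,3.3,190,100,210,120,170,.7]/' qfit.py; python3 qfit.py defg; python3 qfit.py cdefg;python3 qfit.py efg
```

```text
[  1.71    1.416   1.148   0.975   2.524   3.819 280.51  164.62  199.495
  79.82   94.945   0.708] 62.13077860507212 [0.009 0.006 0.009 0.007]
[  1.899   1.722   1.424   1.145   0.98    2.369   3.825 290.444 179.663
 197.39   93.388  98.681   0.689] 64.26250137245066 [0.028 0.01  0.005 0.011 0.006]
[  1.423   1.152   0.987   2.299   3.825 287.417 189.879 199.25   98.711
  95.593   0.689] 39.906419227440765 [0.006 0.008 0.006]
```

jog_arm --commands '[{"x": 0, "y": 0, "z": 0, "roll": 0}, {"x": 0, "y": 0, "z": 0, "roll": 0}, {"x": 0, "y": 0, "z": 0, "roll": 0}, {"x": 0, "y": 0, "z": -1.0, "roll": 0}, {"x": 0, "y": 0, "z": -3.5, "roll": 0}, {"x": 0, "y": 0, "z": -4, "roll": 0}]' --gripper 7.5

```text
clock: 11.2
tool_pos: [0.5499, 0.1691, 0.2116]
orientation: [179.9, 0.1, -2.7]
force: [-0.2, 0.3, 0.1]
opening: 0.075
```

```bash
python3 look.py h 0; python3 qfit.py defgh; python3 -c "
from h import *
print(ctrl.get_obs()['joint_pos'])"; python3 plan.py .4589 .0264 .21 -88 11;  python3 plan.py .4589 .0264 .21 92 11
```

```text
[0.5499 0.1691 0.2116] [ 1.799e+02  1.000e-01 -2.700e+00] 0.07495313610144008 11.2
[  1.711   1.421   1.148   0.976   0.981   2.465   3.795 262.823 189.57
 193.998  87.631  88.473   0.658] 77.6857544909038 [0.009 0.006 0.006 0.004 0.006]
[ 36.5726276   11.60187196 -12.95922315   0.14595471 -64.88445813
  50.68091617]
11.3 [0.5537 0.1709 0.2178] [-179.75   -0.51   -2.69] 0.07500339113434493 F [ 0.5  0.2 -0.3]
[{"x": -0.8, "y": 1.35, "z": 0.07, "roll": 0.135}, {"x": -0.61, "y": 1.45, "z": 0.07, "roll": 0.135}, {"x": -0.41, "y": 1.52, "z": 0.07, "roll": 0.135}, {"x": -0.2, "y": 1.56, "z": 0.07, "roll": 0.135}, {"x": 0.01, "y": 1.57, "z": 0.07, "roll": 0.135}, {"x": 0.22, "y": 1.56, "z": 0.07, "roll": 0.135}, {"x": 0.43, "y": 1.51, "z": 0.07, "roll": 0.135}, {"x": 0.63, "y": 1.44, "z": 0.07, "roll": 0.135}, {"x": 0.82, "y": 1.34, "z": 0.07, "roll": 0.135}, {"x": 0.99, "y": 1.22, "z": 0.07, "roll": 0.135}, {"x": 1.15, "y": 1.07, "z": 0.07, "roll": 0.135}]
11.3 [0.5537 0.1709 0.2178] [-179.75   -0.51   -2.69] 0.07500339113434493 F [ 0.5  0.2 -0.3]
[{"x": -0.8, "y": 1.35, "z": 0.07, "roll": -0.15}, {"x": -0.99, "y": 1.22, "z": 0.07, "roll": -0.15}, {"x": -1.16, "y": 1.06, "z": 0.07, "roll": -0.15}, {"x": -1.31, "y": 0.87, "z": 0.07, "roll": -0.15}, {"x": -1.42, "y": 0.66, "z": 0.07, "roll": -0.15}, {"x": -1.51, "y": 0.44, "z": 0.07, "roll": -0.15}, {"x": -1.56, "y": 0.21, "z": 0.07, "roll": -0.15}, {"x": -1.57, "y": -0.02, "z": 0.07, "roll": -0.15}, {"x": -1.55, "y": -0.26, "z": 0.07, "roll": -0.15}, {"x": -1.49, "y": -0.49, "z": 0.07, "roll": -0.15}, {"x": -1.4, "y": -0.7, "z": 0.07, "roll": -0.15}]
```

View pics/oscene_h.png

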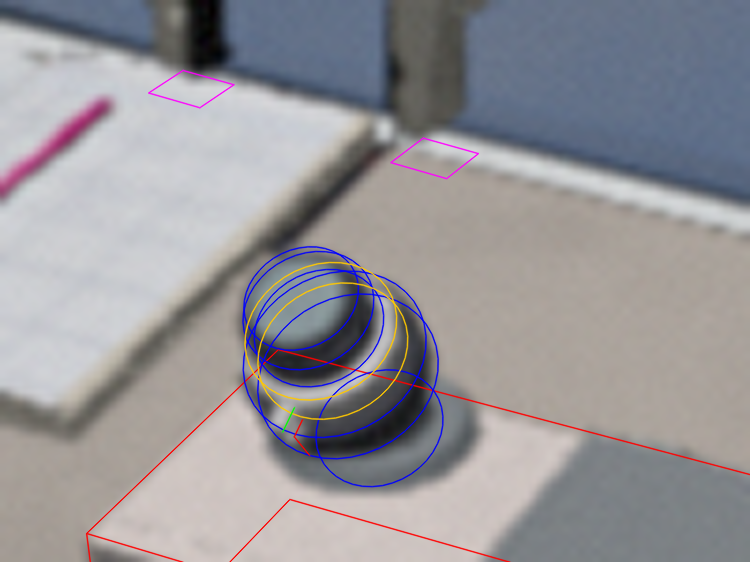

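jog_arm --commands '[{"x": -0.8, "y": 1.35, "z": 0.07, "roll": 0.135}, {"x": -0.61, "y": 1.45, "z": 0.07, "roll": 0.135}, {"x": -0.41, "y": 1.52, "z": 0.07, "roll": 0.135}, {"x": -0.2, "y": 1.56, "z": 0.07, "roll": 0.135}, {"x": 0.01, "y": 1.57, "z": 0.07, "roll": 0.135}, {"x": 0.22, "y": 1.56, "z": 0.07, "roll": 0.135}, {"x": 0.43, "y": 1.51, "z": 0.07, "roll": 0.135}, {"x": 0.63, "y": 1.44, "z": 0.07, "roll": 0.135}, {"x": 0.82, "y": 1.34, "z": 0.07, "roll": 0.135}, {"x": 0.99, "y": 1.22, "z": 0.07, "roll": 0.135}, {"x": 1.15, "y": 1.07, "z": 0.07, "roll": 0.135}, {"x": 0, "y": 0, "z": 0, "roll": 0}]' --gripper 3.2

```text
clock: 12.5
tool_pos: [0.4549, 0.0241, 0.2041]
orientation: [-180.0, 0.0, -88.1]
force: [0.5, 0.5, -0.1]
opening: 0.0319
```

```bash
python3 plan.py .4589 .0264 .12 -88 3; python3 - <<'E'
from h import *
for n in('top','scene'):
    snap(n,n+'_i.png'); print(n,[(np.array(d['position'])*[640,400],d['confidence']) for d in ctrl.search_frame(n,'hatch_handle')])
E
```

```text
12.5 [0.4549 0.0241 0.2041] [-1.7996e+02  2.0000e-02 -8.8070e+01] 0.03187561972582795 F [ 0.5  0.5 -0.1]
[{"x": -0.07, "y": -0.14, "z": 2.8, "roll": -0.0}, {"x": -0.07, "y": -0.14, "z": 2.8, "roll": -0.0}, {"x": -0.07, "y": -0.14, "z": 2.8, "roll": -0.0}]
top [(array([326.08, 201.52]), 0.62), (array([298.176, 211.28 ]), 0.53)]
scene [(array([329.6 , 210.88]), 0.87)]
```

jog_arm --commands '[{"x": -0.07, "y": -0.14, "z": 2.8, "roll": 0}, {"x": -0.07, "y": -0.14, "z": 3.5, "roll": 0}, {"x": -0.07, "y": -0.14, "z": 3.5, "roll": 0}, {"x": 0, "y": 0, "z": 1.5, "roll": 0}, {"x": 0, "y": 0, "z": 0, "roll": 0}, {"x": 0, "y": 0, "z": 0, "roll": 0}]'

```text
clock: 13.3
tool_pos: [0.4605, 0.0279, 0.0907]
orientation: [180.0, -0.0, -87.7]
force: [0.9, 1.6, -0.5]
opening: 0.032
```

```bash
cat > look2.py <<'E'
from ov import *
import sys
tag=sys.argv[1]; k=6
ob=ctrl.get_obs(); f=np.load('fit2.npy')
print(ob['tool_pos'].round(4),ob['orientation'].round(1),ob['opening'],ob['clock'],ob['force'].round(1))
for n,roi in(('top',(265,130,395,230)),('scene',(265,130,395,230))):
    if len(sys.argv)>2 and sys.argv[2]!=n: continue
    snap(n,f'{n}_{tag}.png'); draw(n,cv2.imread(f'pics/{n}_{tag}.png'),f,roi,k,f'o{n}_{tag}.png')
E
python3 look2.py j
```

```text
[0.4605 0.0279 0.0907] [180.   -0.  -87.7] 0.032023433178404066 13.3 [ 0.9  1.6 -0.5]
```

View pics/oscene_j.png

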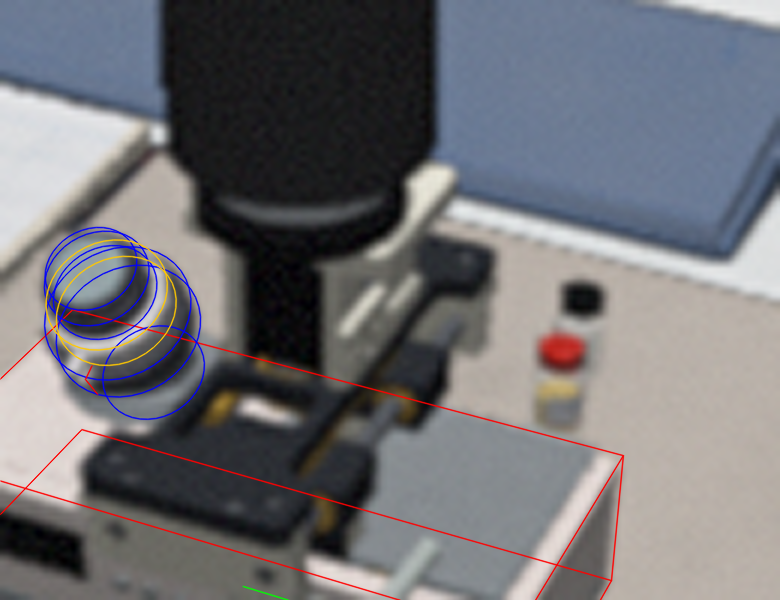

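jog_arm --commands '[{"x": 0.1, "y": 0.16, "z": 0.9, "roll": 0}, {"x": 0, "y": 0, "z": 0.95, "roll": 0}, {"x": 0, "y": 0, "z": 0, "roll": 0}, {"x": 0, "y": 0, "z": 0, "roll": 0}]'

```text
clock: 13.8
tool_pos: [0.4581, 0.0263, 0.0716]
orientation: [180.0, -0.0, -87.8]
force: [0.9, -0.2, 0.1]
opening: 0.0316
```

```bash
sed -i "s/('scene',(265,130,395,230))/('scene',(255,170,385,270))/" look2.py; python3 look2.py k scene
```

```text
[0.4581 0.0263 0.0716] [180.   -0.  -87.8] 0.03164650962208155 13.8 [ 0.9 -0.2  0.1]
```

View pics/oscene_k.png

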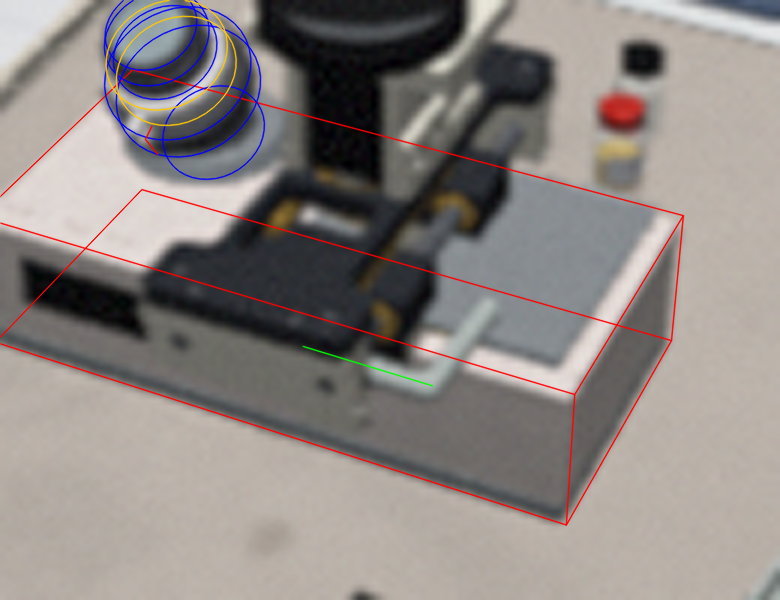

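Bar lies between the fingers. Close on it.

jog_arm --commands '[{"x": 0, "y": 0, "z": 0, "roll": 0}, {"x": 0, "y": 0, "z": 0, "roll": 0}, {"x": 0, "y": 0, "z": 0, "roll": 0}, {"x": 0, "y": 0, "z": 0, "roll": 0}, {"x": 0, "y": 0, "z": 0, "roll": 0}, {"x": 0, "y": 0, "z": 0, "roll": 0}]' --gripper 0.6

```text
clock: 14.45
tool_pos: [0.4582, 0.0264, 0.0719]
orientation: [180.0, 0.0, -87.8]
force: [-2.2, 0.9, 2.5]
opening: 0.0087
```

```bash
cat > arc.py <<'E'
from fit import *
f=np.load('fit2.npy'); ob=ctrl.get_obs(); tp=ob['tool_pos']; print(tp.round(4),ob['orientation'].round(1),ob['opening'],ob['force'].round(1))
b0=rp(f,[(-.0955,-.06,.081)])[0]; hg=rp(f,[(.0625,-.06,.071)])[0]; print('bar',b0,'hinge',hg)
rel=np.array([-.158,.010]); yaw=f[2]; ty=np.radians(ob['orientation'][2])
import json
def pos(th):
    c,s=np.cos(th),np.sin(th); # opens up and away: rotate -x toward +z
    r=np.array([c*rel[0]+s*rel[1], -s*rel[0]+c*rel[1]]); return r
ths=np.r_[np.linspace(0,2.0,41)]
for a,b in zip(ths[:-1],ths[1:]):
    d=(pos(b)-pos(a))*100
    w=np.array([d[0]*np.cos(yaw),d[0]*np.sin(yaw)])
    print(round(b,2),dict(x=round(w[0]*np.cos(ty)+w[1]*np.sin(ty),2),y=round(w[0]*np.sin(ty)-w[1]*np.cos(ty),2),z=round(-d[1],2)), pos(b).round(3))
E
python3 arc.py
```

```text
[0.4582 0.0264 0.0719] [180.    0.  -87.8] 0.008685344432200157 [-2.2  0.9  2.5]
bar [0.45885533 0.0263807  0.081     ] hinge [0.61675872 0.03190526 0.071     ]
0.05 {'x': np.float64(0.0), 'y': np.float64(-0.07), 'z': np.float64(-0.79)} [-0.157  0.018]
0.1 {'x': np.float64(0.0), 'y': np.float64(-0.11), 'z': np.float64(-0.78)} [-0.156  0.026]
0.15 {'x': np.float64(0.0), 'y': np.float64(-0.15), 'z': np.float64(-0.78)} [-0.155  0.033]
0.2 {'x': np.float64(0.0), 'y': np.float64(-0.19), 'z': np.float64(-0.77)} [-0.153  0.041]
0.25 {'x': np.float64(0.0), 'y': np.float64(-0.22), 'z': np.float64(-0.76)} [-0.151  0.049]
0.3 {'x': np.float64(0.0), 'y': np.float64(-0.26), 'z': np.float64(-0.75)} [-0.148  0.056]
0.35 {'x': np.float64(0.0), 'y': np.float64(-0.3), 'z': np.float64(-0.73)} [-0.145  0.064]
0.4 {'x': np.float64(0.0), 'y': np.float64(-0.34), 'z': np.float64(-0.72)} [-0.142  0.071]
0.45 {'x': np.float64(0.0), 'y': np.float64(-0.37), 'z': np.float64(-0.7)} [-0.138  0.078]
0.5 {'x': np.float64(0.0), 'y': np.float64(-0.41), 'z': np.float64(-0.68)} [-0.134  0.085]
0.55 {'x': np.float64(0.0)
[... 1980 characters left out ...]
x': np.float64(0.0), 'y': np.float64(-0.79), 'z': np.float64(0.09)} [0.022 0.157]
1.7 {'x': np.float64(0.0), 'y': np.float64(-0.78), 'z': np.float64(0.13)} [0.03  0.155]
1.75 {'x': np.float64(0.0), 'y': np.float64(-0.77), 'z': np.float64(0.17)} [0.038 0.154]
1.8 {'x': np.float64(0.0), 'y': np.float64(-0.76), 'z': np.float64(0.21)} [0.046 0.152]
1.85 {'x': np.float64(0.0), 'y': np.float64(-0.75), 'z': np.float64(0.25)} [0.053 0.149]
1.9 {'x': np.float64(0.0), 'y': np.float64(-0.74), 'z': np.float64(0.28)} [0.061 0.146]
1.95 {'x': np.float64(0.0), 'y': np.float64(-0.72), 'z': np.float64(0.32)} [0.068 0.143]
2.0 {'x': np.float64(0.0), 'y': np.float64(-0.71), 'z': np.float64(0.36)} [0.075 0.14 ]
```

jog_arm --commands '[{"x": 0, "y": -0.07, "z": -0.79, "roll": 0}, {"x": 0, "y": -0.26, "z": -1.56, "roll": 0}, {"x": 0, "y": -0.41, "z": -1.53, "roll": 0}, {"x": 0, "y": -0.56, "z": -1.48, "roll": 0}, {"x": 0, "y": -0.71, "z": -1.42, "roll": 0}, {"x": 0, "y": -0.85, "z": -1.34, "roll": 0}, {"x": 0, "y": -0.97, "z": -1.25, "roll": 0}, {"x": 0, "y": -1.09, "z": -1.15, "roll": 0}, {"x": 0, "y": -1.2, "z": -1.03, "roll": 0}, {"x": 0, "y": -1.3, "z": -0.91, "roll": 0}, {"x": 0, "y": -0.68, "z": -0.4, "roll": 0}, {"x": 0, "y": 0, "z": 0, "roll": 0}]'

```text
clock: 15.65
tool_pos: [0.5392, 0.0287, 0.2026]
orientation: [180.0, -0.1, -87.8]
force: [-8.4, -1.7, 12.8]
opening: 0.0085
```

```bash
sed -i "s/('scene',(255,170,385,270))/('scene',(255,120,385,220))/" look2.py; python3 look2.py l scene
```

```text
[0.5392 0.0287 0.2026] [ 1.80e+02 -1.00e-01 -8.78e+01] 0.008547196215728574 15.65 [-8.4 -1.7 12.8]
```

View pics/oscene_l.png

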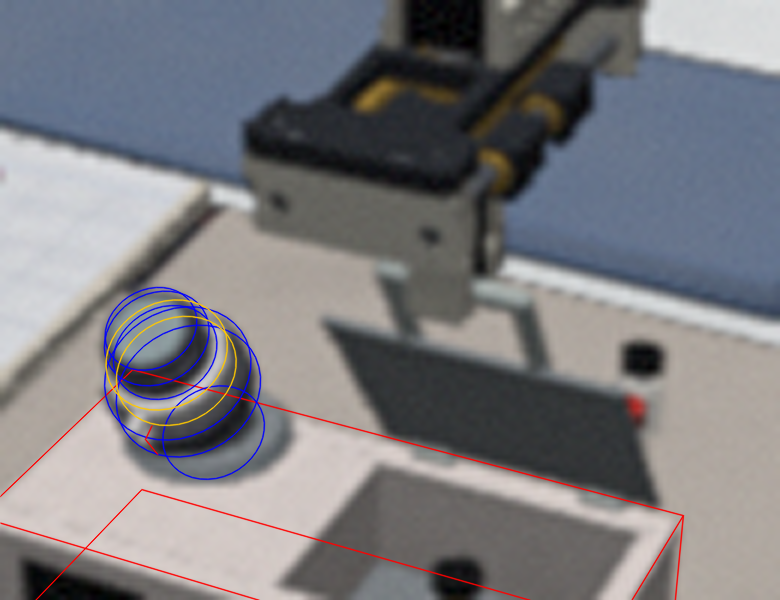

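jog_arm --commands '[{"x": 0, "y": -0.68, "z": -0.47, "roll": 0}, {"x": 0, "y": -1.43, "z": -0.68, "roll": 0}, {"x": 0, "y": -1.49, "z": -0.53, "roll": 0}, {"x": 0, "y": -1.54, "z": -0.37, "roll": 0}, {"x": 0, "y": -1.57, "z": -0.21, "roll": 0}, {"x": 0, "y": -1.58, "z": -0.06, "roll": 0}, {"x": 0, "y": -1.58, "z": 0.1, "roll": 0}, {"x": 0, "y": -1.56, "z": 0.26, "roll": 0}, {"x": 0, "y": -1.53, "z": 0.42, "roll": 0}, {"x": 0, "y": -1.48, "z": 0.57, "roll": 0}, {"x": 0, "y": 0, "z": 0, "roll": 0}]'

```text
clock: 16.8
tool_pos: [0.6853, 0.0337, 0.2096]
orientation: [-180.0, -0.1, -87.8]
force: [1.2, -5.2, 0.4]
opening: 0.0088
```

```bash
sed -i "s/('scene',(255,120,385,220))/('scene',(255,100,385,220))/;s/k=6/k=5/" look2.py; python3 look2.py m scene
```

```text
[0.6853 0.0337 0.2096] [-1.80e+02 -1.00e-01 -8.78e+01] 0.008818487057754192 16.8 [ 1.2 -5.2  0.4]
```

View pics/oscene_m.png

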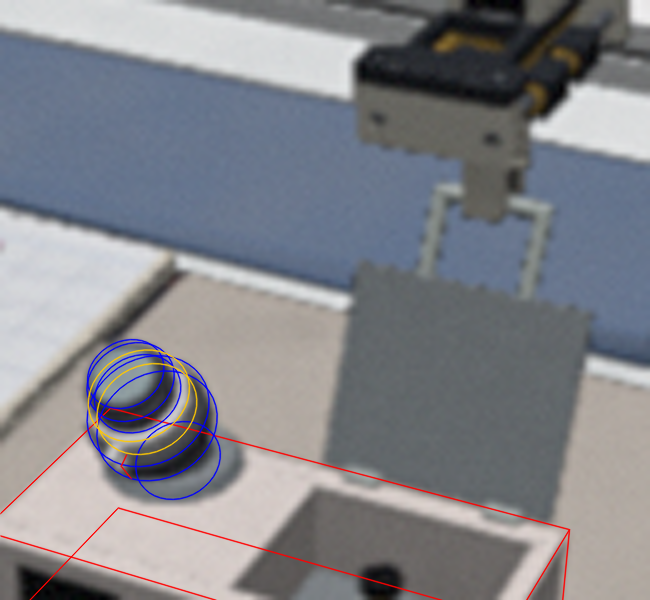

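jog_arm --commands '[{"x": 0, "y": -0.45, "z": 0.22, "roll": 0}, {"x": 0, "y": 0, "z": 0, "roll": 0}]'

```text
clock: 17.05
tool_pos: [0.6886, 0.0339, 0.208]
orientation: [180.0, -0.1, -87.8]
force: [0.7, -5.0, 0.7]
opening: 0.009
```

jog_arm --commands '[{"x": 0, "y": 0, "z": 0, "roll": 0}, {"x": 0, "y": 0, "z": 0, "roll": 0}, {"x": 0, "y": 0, "z": 0, "roll": 0}, {"x": 0, "y": 0, "z": -2, "roll": 0}, {"x": 0, "y": 0, "z": -4, "roll": 0}, {"x": 0, "y": 2, "z": -1, "roll": 0}, {"x": 0, "y": 4, "z": 0, "roll": 0}, {"x": 0, "y": 4.5, "z": 0, "roll": 0}, {"x": 0, "y": 4.5, "z": 0, "roll": 0}, {"x": 0, "y": 4.5, "z": 0, "roll": 0}, {"x": 0, "y": 4.5, "z": 0, "roll": 0}]' --gripper 4.0

```text
clock: 18.15
tool_pos: [0.4466, 0.026, 0.2779]
orientation: [-180.0, 0.0, -87.8]
force: [0.2, 1.2, 1.0]
opening: 0.0401
```

```bash
sed -i "s/('top',(265,130,395,230))/('top',(285,150,445,270))/;s/('scene',(255,100,385,220))/('scene',(290,120,450,240))/" look2.py; python3 look2.py n; python3 - <<'E'
from h import *
for n in('top','scene'):
  for q in('sample_vial','tray','tray_bottle','hatch'):
    print(n,q,[((np.array(d['position'])*[640,400]).round(1),round(d['confidence'],2)) for d in ctrl.search_frame(n,q)])
E
```

```text
[0.4466 0.026  0.2779] [-180.     0.   -87.8] 0.04012860847404013 18.15 [0.2 1.2 1. ]
top sample_vial []
top tray [(array([421.5, 231.3]), 0.77)]
top tray_bottle [(array([433.2, 216.7]), 0.63), (array([419.5, 228.2]), 0.29), (array([281.5, 199.8]), 0.25)]
top hatch [(array([335.8, 172.8]), 0.72)]
scene sample_vial [(array([324.7, 201. ]), 0.32)]
scene tray [(array([409.9, 271. ]), 0.94), (array([289.4, 191.4]), 0.52), (array([344.4, 173.3]), 0.28)]
scene tray_bottle [(array([430.2, 259.1]), 0.69)]
scene hatch [(array([342.1, 175.7]), 0.77)]
```

View pics/oscene_n.png

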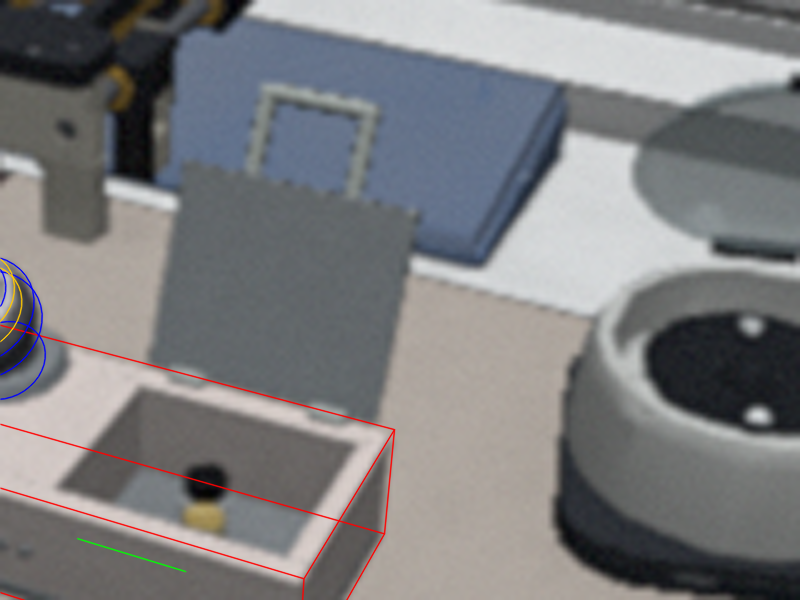

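View pics/otop_n.png

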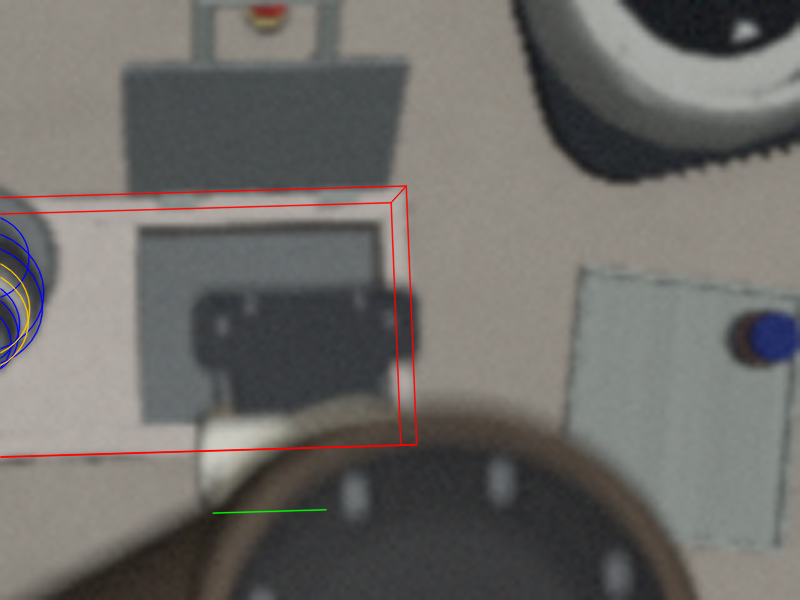

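```bash
python3 - <<'E'
from fit2 import *
p=np.load('fit2.npy')
for px,z in(((331.4,214.6),.060),((331.4,216.4),.056),((330.9,223.3),.032)):
    w=onz(S,np.array(px)-p[6:8],z); c,s=np.cos(p[2]),np.sin(p[2]); d=w[:2]-p[:2]
    print(px,w.round(4),'reader frame',(c*d[0]+s*d[1]).round(4),(-s*d[0]+c*d[1]).round(4))
i=cv2.imread('pics/scene_n.png');cv2.imwrite('pics/sv.png',cv2.resize(i[195:240,295:360],None,fx=12,fy=12,interpolation=cv2.INTER_CUBIC))
E
```

```text
(331.4, 214.6) [0.5539 0.0312 0.06  ] reader frame -0.0004 -0.0585
(331.4, 216.4) [0.5518 0.0301 0.056 ] reader frame -0.0025 -0.0595
(330.9, 223.3) [0.5529 0.0316 0.032 ] reader frame -0.0013 -0.0581
```

View pics/sv.png

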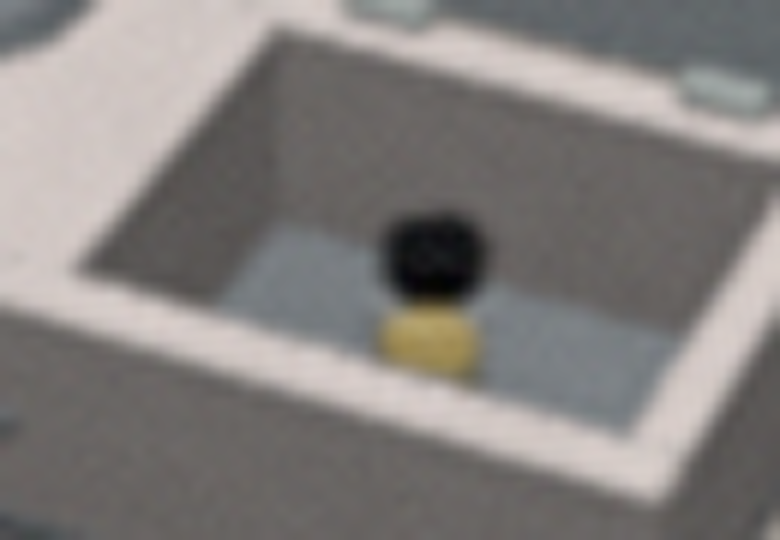

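```bash
python3 - <<'E'
from fit2 import *
p=np.load('fit2.npy')
C=[onz(T,np.array(a)/2.5+[170,110]-p[4:6],.014)[:2] for a in((578,234),(688,246),(677,375),(566,362))]
C=np.array(C);print(C.round(4)); c=C.mean(0); print('centre',c.round(4),[np.linalg.norm(C[i]-C[(i+1)%4]).round(4) for i in range(4)])
e=C[0]-C[3]; print('yaw tray',np.degrees(np.arctan2(e[1],e[0])))
print('bottle',onz(T,np.array([437.7,218.0])-p[4:6],.04), onz(S,np.array([433.7,259.3])-p[6:8],.03))
# scene tray corners
D=[onz(S,np.array(a)/2.5+[170,110]-p[6:8],.014)[:2].round(4) for a in((575,337),(689,376),(635,477),(513,421))]; print(D, np.mean(D,0))
m=ctrl.regions_of  # noqa
print('reader right corners',rp(p,[(.065,o-hy,.07),(-.065,o-hy,.07)]).round(3))
print('boxes', [onz(T,np.array(a)/2.5+[170,110],.05).round(3) for a in((728,300),(728,410),(570,180),(735,170))])
E
```

```text
[[ 0.5851 -0.1432]
 [ 0.573  -0.2595]
 [ 0.4376 -0.2447]
 [ 0.4504 -0.1287]]
centre [ 0.5115 -0.194 ] [np.float64(0.117), np.float64(0.1362), np.float64(0.1167), np.float64(0.1354)]
yaw tray -6.124485780719246
bottle [ 0.5459996  -0.23147857  0.04      ] [ 0.54468305 -0.23686194  0.03      ]
[array([ 0.5751, -0.149 ]), array([ 0.5715, -0.2617]), array([ 0.4294, -0.2458]), array([ 0.442 , -0.1323])] [ 0.5045 -0.1972]
reader right corners [[ 0.622 -0.043  0.07 ]
 [ 0.492 -0.048  0.07 ]]
boxes [array([ 0.515, -0.288,  0.05 ]), array([ 0.404, -0.285,  0.05 ]), array([ 0.637, -0.128,  0.05 ]), array([ 0.649, -0.299,  0.05 ])]
```

```bash
python3 plan.py .553 .0305 .2 2 11
```

```text
18.65 [0.4488 0.0261 0.2774] [ 1.7993e+02 -3.0000e-02 -8.7850e+01] 0.040227121517864506 F [-0.7  0.5 -0.2]
[{"x": -0.0, "y": -0.95, "z": 0.7, "roll": -0.143}, {"x": 0.13, "y": -0.94, "z": 0.7, "roll": -0.143}, {"x": 0.26, "y": -0.91, "z": 0.7, "roll": -0.143}, {"x": 0.39, "y": -0.86, "z": 0.7, "roll": -0.143}, {"x": 0.51, "y": -0.8, "z": 0.7, "roll": -0.143}, {"x": 0.62, "y": -0.72, "z": 0.7, "roll": -0.143}, {"x": 0.71, "y": -0.63, "z": 0.7, "roll": -0.143}, {"x": 0.79, "y": -0.52, "z": 0.7, "roll": -0.143}, {"x": 0.86, "y": -0.4, "z": 0.7, "roll": -0.143}, {"x": 0.91, "y": -0.27, "z": 0.7, "roll": -0.143}, {"x": 0.94, "y": -0.14, "z": 0.7, "roll": -0.143}]
```

jog_arm --commands '[{"x": 0, "y": -0.95, "z": 0.7, "roll": -0.143}, {"x": 0.13, "y": -0.94, "z": 0.7, "roll": -0.143}, {"x": 0.26, "y": -0.91, "z": 0.7, "roll": -0.143}, {"x": 0.39, "y": -0.86, "z": 0.7, "roll": -0.143}, {"x": 0.51, "y": -0.8, "z": 0.7, "roll": -0.143}, {"x": 0.62, "y": -0.72, "z": 0.7, "roll": -0.143}, {"x": 0.71, "y": -0.63, "z": 0.7, "roll": -0.143}, {"x": 0.79, "y": -0.52, "z": 0.7, "roll": -0.143}, {"x": 0.86, "y": -0.4, "z": 0.7, "roll": -0.143}, {"x": 0.91, "y": -0.27, "z": 0.7, "roll": -0.143}, {"x": 0.94, "y": -0.14, "z": 0.7, "roll": -0.143}, {"x": 0, "y": 0, "z": 0, "roll": 0}]' --gripper 4.6

```text
clock: 19.85
tool_pos: [0.5529, 0.0304, 0.1989]
orientation: [179.9, 0.2, 2.4]
force: [-0.7, -1.3, -1.0]
opening: 0.0461
```

```bash
python3 plan.py .553 .0305 .1 2 3
```

```text
19.85 [0.5529 0.0304 0.1989] [179.94   0.18   2.39] 0.046052638241568654 F [-0.7 -1.3 -1. ]
[{"x": 0.0, "y": -0.0, "z": 3.3, "roll": 0.002}, {"x": 0.0, "y": -0.0, "z": 3.3, "roll": 0.002}, {"x": 0.0, "y": -0.0, "z": 3.3, "roll": 0.002}]
```

jog_arm --commands '[{"x": 0, "y": 0, "z": 3.5, "roll": 0}, {"x": 0, "y": 0, "z": 4, "roll": 0}, {"x": 0, "y": 0, "z": 2.5, "roll": 0}, {"x": 0, "y": 0, "z": 0, "roll": 0}]'

```text
clock: 20.25
tool_pos: [0.5499, 0.0297, 0.0975]
orientation: [179.9, 0.4, 2.0]
force: [-0.8, 0.5, -0.2]
opening: 0.0457
```

```bash
sed -i "s/('scene',(290,120,450,240))/('scene',(255,140,385,240))/" look2.py; python3 look2.py o scene
```

```text
[0.5499 0.0297 0.0975] [179.9   0.4   2. ] 0.045701093129837195 20.25 [-0.8  0.5 -0.2]
```

View pics/oscene_o.png

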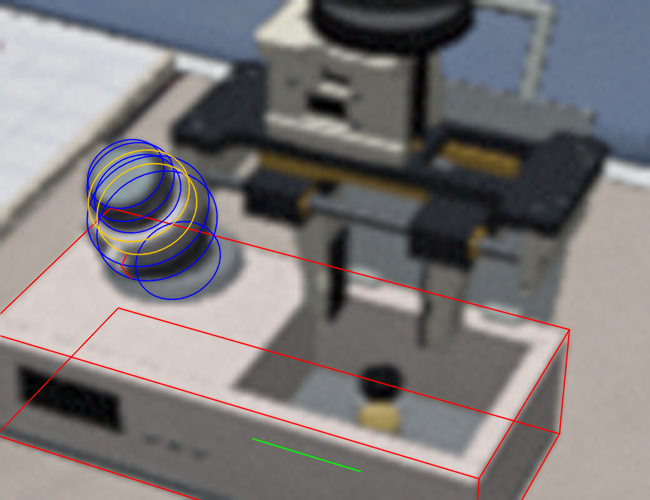

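jog_arm --commands '[{"x": 0.1, "y": -0.03, "z": 2, "roll": 0}, {"x": 0.1, "y": 0, "z": 2.5, "roll": 0}, {"x": 0, "y": 0, "z": 2.2, "roll": 0}, {"x": 0, "y": 0, "z": 0.8, "roll": 0}, {"x": 0, "y": 0, "z": 0, "roll": 0}, {"x": 0, "y": 0, "z": 0, "roll": 0}]'

```text
clock: 20.9
tool_pos: [0.5556, 0.0314, 0.0275]
orientation: [-180.0, -0.1, 2.3]
force: [0.8, -1.2, 0.4]
opening: 0.0457
```

```bash
python3 look2.py p scene
```

```text
[0.5556 0.0314 0.0275] [-1.8e+02 -1.0e-01  2.3e+00] 0.045718838345126384 20.9 [ 0.8 -1.2  0.4]
```

View pics/oscene_p.png

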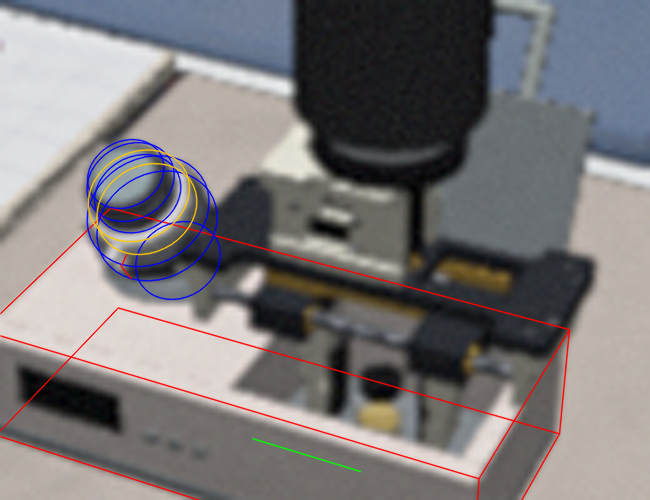

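jog_arm --commands '[{"x": -0.25, "y": 0.08, "z": 0.5, "roll": 0}, {"x": 0, "y": 0, "z": 0, "roll": 0}, {"x": 0, "y": 0, "z": 0, "roll": 0}]'

```text
clock: 21.25
tool_pos: [0.5519, 0.0301, 0.0212]
orientation: [-180.0, -0.0, 2.3]
force: [0.5, -0.6, -0.6]
opening: 0.0461
```

jog_arm --commands '[{"x": 0, "y": 0, "z": 0, "roll": 0}, {"x": 0, "y": 0, "z": 0, "roll": 0}, {"x": 0, "y": 0, "z": 0, "roll": 0}, {"x": 0, "y": 0, "z": 0, "roll": 0}, {"x": 0, "y": 0, "z": 0, "roll": 0}, {"x": 0, "y": 0, "z": 0, "roll": 0}]' --gripper 2.0

```text
clock: 21.85
tool_pos: [0.552, 0.0301, 0.021]
orientation: [-180.0, -0.0, 2.3]
force: [-1.2, -0.1, 0.1]
opening: 0.0235
```

jog_arm --commands '[{"x": 0, "y": 0, "z": -1, "roll": 0}, {"x": 0, "y": 0, "z": -2.5, "roll": 0}, {"x": 0, "y": 0, "z": -3.5, "roll": 0}, {"x": 0, "y": 0, "z": -3.5, "roll": 0}, {"x": 0, "y": 0, "z": -2, "roll": 0}, {"x": 0, "y": 0, "z": 0, "roll": 0}]'

```text
clock: 22.45
tool_pos: [0.5539, 0.0307, 0.1502]
orientation: [-179.9, -0.4, 2.3]
force: [0.6, 0.1, -0.1]
opening: 0.0237
```

```bash
python3 plan.py .487 -.19 .15 2 11; python3 look2.py q scene
```

```text
22.45 [0.5539 0.0307 0.1502] [-179.91   -0.37    2.33] 0.02368936966083146 F [ 0.6  0.1 -0.1]
[{"x": -0.69, "y": 1.98, "z": 0.0, "roll": 0.001}, {"x": -0.69, "y": 1.98, "z": 0.0, "roll": 0.001}, {"x": -0.69, "y": 1.98, "z": 0.0, "roll": 0.001}, {"x": -0.69, "y": 1.98, "z": 0.0, "roll": 0.001}, {"x": -0.69, "y": 1.98, "z": 0.0, "roll": 0.001}, {"x": -0.68, "y": 1.98, "z": 0.0, "roll": 0.001}, {"x": -0.68, "y": 1.98, "z": 0.0, "roll": 0.001}, {"x": -0.68, "y": 1.98, "z": 0.0, "roll": 0.001}, {"x": -0.68, "y": 1.98, "z": 0.0, "roll": 0.001}, {"x": -0.68, "y": 1.98, "z": 0.0, "roll": 0.001}, {"x": -0.68, "y": 1.98, "z": 0.0, "roll": 0.001}]
[0.5539 0.0307 0.1502] [-179.9   -0.4    2.3] 0.02368936966083146 22.45 [ 0.6  0.1 -0.1]
```

View pics/oscene_q.png

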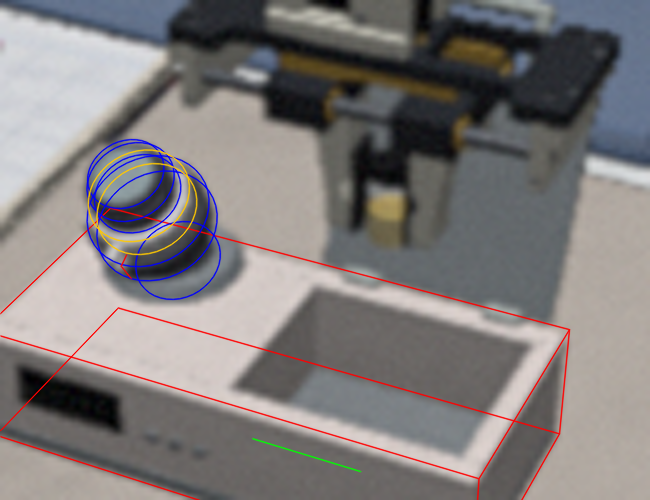

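jog_arm --commands '[{"x": -0.4, "y": 1.0, "z": 0, "roll": 0}, {"x": -0.68, "y": 2, "z": 0, "roll": 0}, {"x": -0.68, "y": 2, "z": 0, "roll": 0}, {"x": -0.68, "y": 2, "z": 0, "roll": 0}, {"x": -0.68, "y": 2, "z": 0, "roll": 0}, {"x": -0.68, "y": 2, "z": 0, "roll": 0}, {"x": -0.68, "y": 2, "z": 0, "roll": 0}, {"x": -0.68, "y": 2, "z": 0, "roll": 0}, {"x": -0.68, "y": 2, "z": 0, "roll": 0}, {"x": -0.68, "y": 2, "z": 0, "roll": 0}, {"x": -0.68, "y": 2, "z": 0, "roll": 0}, {"x": -0.3, "y": 0.8, "z": 0, "roll": 0}]'

```text
clock: 23.7
tool_pos: [0.4839, -0.1923, 0.1448]
orientation: [-180.0, 0.2, 2.2]
force: [-0.7, -0.2, 0.2]
opening: 0.0235
```

jog_arm --commands '[{"x": 0, "y": 0, "z": 2, "roll": 0}, {"x": 0, "y": 0, "z": 3, "roll": 0}, {"x": 0, "y": 0, "z": 3, "roll": 0}, {"x": 0, "y": 0, "z": 1.5, "roll": 0}, {"x": 0, "y": 0, "z": 0, "roll": 0}, {"x": 0, "y": 0, "z": 0, "roll": 0}]'

```text
clock: 24.3
tool_pos: [0.4855, -0.1908, 0.0508]
orientation: [180.0, 0.1, 2.3]
force: [0.3, 0.3, 0.7]
opening: 0.0241
```

```bash
sed -i "s/('scene',(255,140,385,240))/('scene',(340,190,480,310))/;s/('top',(285,150,445,270))/('top',(360,170,490,280))/" look2.py; python3 look2.py r; python3 plan.py .487 -.19 .014 2 4
```

```text
[ 0.4855 -0.1908  0.0508] [1.8e+02 1.0e-01 2.3e+00] 0.02405500947633501 24.3 [0.3 0.3 0.7]
24.4 [ 0.4864 -0.1907  0.0518] [ 1.7999e+02 -7.0000e-02  2.3200e+00] 0.023938733152799485 F [ 0.  0. -0.]
[{"x": 0.02, "y": -0.02, "z": 0.95, "roll": 0.001}, {"x": 0.02, "y": -0.02, "z": 0.95, "roll": 0.001}, {"x": 0.02, "y": -0.02, "z": 0.95, "roll": 0.001}, {"x": 0.02, "y": -0.02, "z": 0.95, "roll": 0.001}]
```

View pics/oscene_r.png

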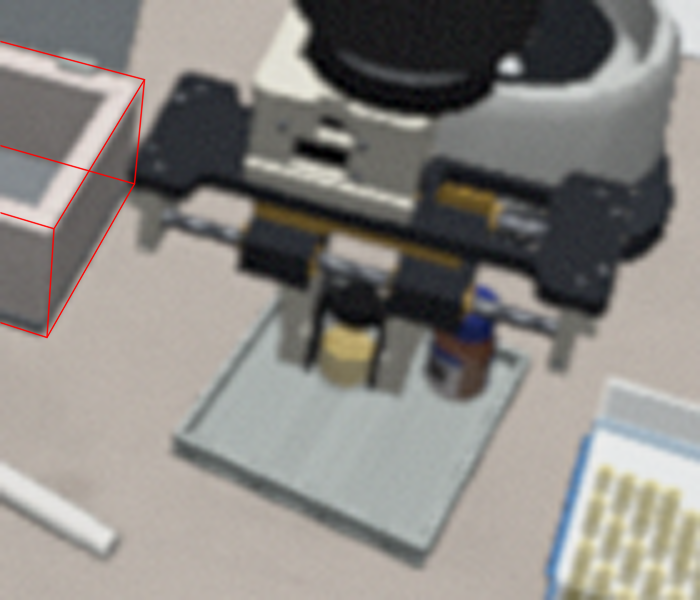

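jog_arm --commands '[{"x": -0.1, "y": -0.65, "z": 1.0, "roll": 0}, {"x": 0, "y": 0, "z": 1.2, "roll": 0}, {"x": 0, "y": 0, "z": 0.8, "roll": 0}, {"x": 0, "y": 0, "z": 0.3, "roll": 0}, {"x": 0, "y": 0, "z": 0, "roll": 0}, {"x": 0, "y": 0, "z": 0, "roll": 0}]'

```text
clock: 25.0
tool_pos: [0.4846, -0.1843, 0.0179]
orientation: [180.0, 0.0, 2.3]
force: [-0.2, 0.8, -0.6]
opening: 0.024
```

jog_arm --commands '[{"x": 0, "y": 0, "z": 0.2, "roll": 0}, {"x": 0, "y": 0, "z": 0.1, "roll": 0}, {"x": 0, "y": 0, "z": 0, "roll": 0}]'

```text
clock: 25.3
tool_pos: [0.4845, -0.1843, 0.015]
orientation: [-180.0, -0.0, 2.3]
force: [0.5, 0.1, -0.5]
opening: 0.0242
```

jog_arm --commands '[{"x": 0, "y": 0, "z": 0.1, "roll": 0}, {"x": 0, "y": 0, "z": 0, "roll": 0}]'

```text
clock: 25.5
tool_pos: [0.4845, -0.1843, 0.0139]
orientation: [180.0, -0.0, 2.3]
force: [-1.0, 0.5, 0.0]
opening: 0.0238
```

jog_arm --commands '[{"x": 0, "y": 0, "z": 0.07, "roll": 0}, {"x": 0, "y": 0, "z": 0, "roll": 0}]'

```text
clock: 25.7
tool_pos: [0.4845, -0.1842, 0.0132]
orientation: [-180.0, 0.0, 2.3]
force: [-0.8, 0.1, -0.2]
opening: 0.0239
```

jog_arm --commands '[{"x": 0, "y": 0, "z": 0.07, "roll": 0}, {"x": 0, "y": 0, "z": 0, "roll": 0}]'

```text
clock: 25.9
tool_pos: [0.4846, -0.1843, 0.013]
orientation: [180.0, -0.0, 2.3]
force: [-0.9, 1.0, 5.0]
opening: 0.0237
```

jog_arm --commands '[{"x": 0, "y": 0, "z": 0, "roll": 0}, {"x": 0, "y": 0, "z": 0, "roll": 0}, {"x": 0, "y": 0, "z": 0, "roll": 0}, {"x": 0, "y": 0, "z": -0.3, "roll": 0}]' --gripper 3.3

```text
clock: 26.3
tool_pos: [0.4842, -0.1842, 0.0153]
orientation: [-180.0, 0.1, 2.3]
force: [-0.2, 0.5, -0.3]
opening: 0.0327
```

jog_arm --commands '[{"x": 0, "y": 0, "z": -1, "roll": 0}, {"x": 0, "y": 0, "z": -2, "roll": 0}, {"x": 0, "y": 0, "z": -3, "roll": 0}, {"x": 0, "y": 0, "z": -4, "roll": 0}, {"x": 0, "y": 0, "z": -4, "roll": 0}, {"x": 0, "y": 0, "z": -4, "roll": 0}, {"x": -3, "y": -2, "z": 0, "roll": 0}, {"x": -4, "y": 0, "z": 0, "roll": 0}, {"x": 0, "y": 0, "z": 0, "roll": 0}]'

```text
clock: 27.2
tool_pos: [0.4097, -0.1668, 0.1966]
orientation: [-179.9, -0.0, 2.3]
force: [1.1, -0.3, -0.2]
opening: 0.033
```

```bash
python3 look2.py s; python3 look.py s2 0; python3 qfit.py cdefs 2>/dev/null; cp pics/scene_s2.png pics/scene_h2.png; python3 - <<'E'
from h import *
i=cv2.imread('pics/scene_s2.png'); cv2.imwrite('pics/fin.png',cv2.resize(i[130:310,230:480],None,fx=3.2,fy=3.2,interpolation=cv2.INTER_CUBIC))
E
```

```text
[ 0.4097 -0.1668  0.1966] [-179.9   -0.     2.3] 0.03295039136934981 27.2 [ 1.1 -0.3 -0.2]
[ 0.4134 -0.1671  0.1969] [ 1.8e+02 -1.0e-01  2.3e+00] 0.03304806122255593 27.3
[  1.944   1.715   1.414   1.143   0.963   2.506   3.828 274.593 148.057
 200.007  89.984  89.86    0.718] 91.26405580502 [0.164 0.009 0.006 0.009 0.008]
```

View pics/fin.png

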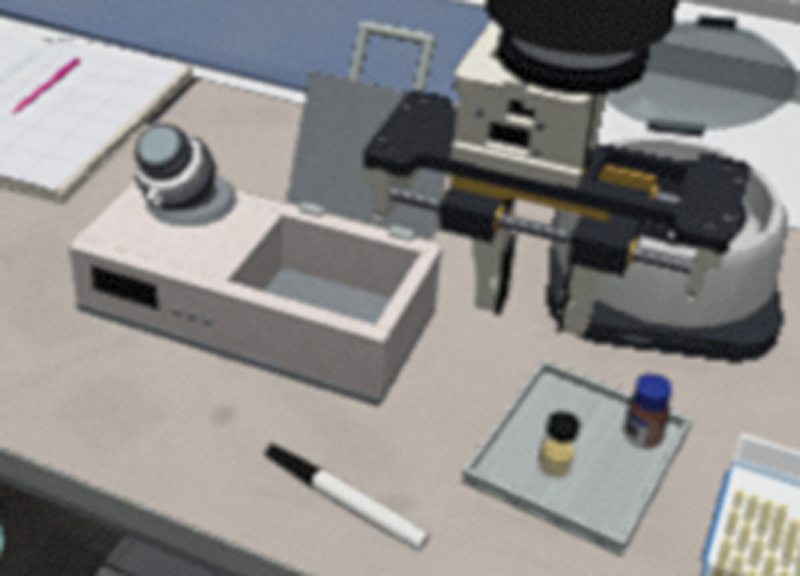

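View pics/otop_s.png

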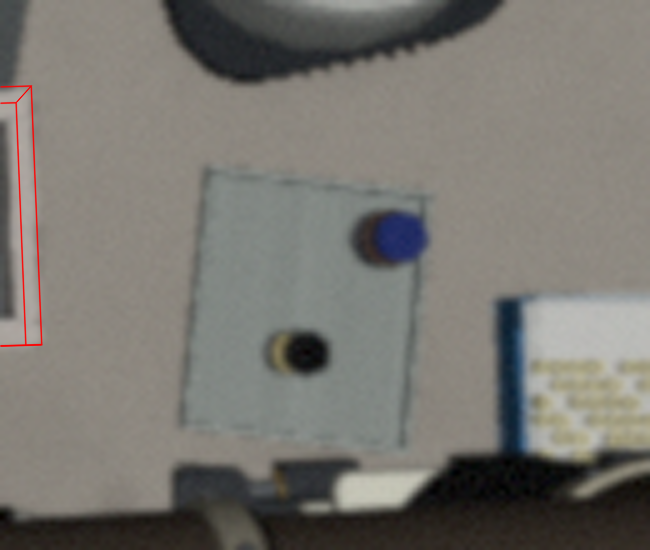

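```bash
python3 -c "
from h import *
print(ctrl.close_job())"
```

```text
the job is handed in; nothing more can be done
None
```

The whole job was done in the order asked and handed in at about 27 s on the robot's clock, well inside the 67 s limit. No verdict came back.

- **Iris:** with the hatch shut, I gripped the ring across its diameter and turned it in four short strokes from about 0.95 rad. After I let go, the image fit put it at about -0.02 rad. At the end it read -0.04 rad, a difference within the measuring error of a few hundredths.
- **Fixed rings:** I kept the fingertips about 2 mm or more clear of them by calculation, and wrist forces stayed within a few N. No picture was sharp enough to confirm that nothing touched.
- **Hatch:** I raised it by its handle and laid it back to about 1.97 rad. The last pictures show it still open after release. The highest force I read on the tool was about 15 N.
- **Vial:** I lifted it upright and lowered it until it touched the tray floor, at about 5 N. The last pictures from both cameras show it standing near the middle of the tray with the gripper clear.
- **Other bottles:** the tray bottle looks unmoved. I did not measure the side bottle and the two vials behind the reader again, but the arm did not work near them.

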